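# Tighten and lock the ring nut of a gear unit with its ratchet handle

## Task

Tighten and lock the ring nut on the gear unit: flip the ratchet's pawl lever over to the clockwise (tightening) side, then work the ratchet handle to and fro to turn the nut clockwise, seen from above, until its slot lines up with the sliding lock key, and push the key fully home into the slot. Turn the nut only through the ratchet handle, never by touching it, leave the ratchet set to tighten, and leave the bearing, the spray can and the screwdriver where they are.

Things in the scene. Friction and masses are not known exactly. Their poses are not given: they have to be found in the camera images.
- gearbox_axis (a point): Grey gear unit, fixed: housing 150 x 150 mm, 65 mm high, finned motor on its +y side. The point lies on the upright axis of the ring nut, 88 mm above the bench (the nut's upper face). z up; x runs from the lock key towards the nut's axis. Stacked on this axis: ring nut, handle arm (91 to 103 mm high), toothed ratchet wheel (74 mm diameter, 20 teeth) with a hexagon cap up to 138 mm.
- nut (a joint): Angle of the ring nut, rad, growing as it turns clockwise seen from above (tightening). 0: slot exactly in line with the lock key; it starts 1.2 to 1.9 rad (70 to 110 degrees) short of that. Range -2.5 to 0.5. The nut is stiff (0.9 N m) and stays where it is left.
- handle (a joint): Angle of the ratchet handle about the nut's axis, rad, growing clockwise seen from above, from stop -0.6 to stop 0.6. Alone it turns with 0.55 N m. Towards the side the pawl is set to it carries the nut along one to one, once a tooth has caught (up to 0.37 rad lost after a return stroke); the other way it clicks over freely, a click each 0.314 rad, and the nut stays.
- handle_knob (a point): Middle of the upright round black knob at the outer end of the ratchet handle, 172 mm from the nut's axis: 30 mm diameter, 103 to 160 mm above the bench, this point at 135 mm. Fixed to the arm (22 mm wide, top at 103 mm). x axis outward along the arm, z up.
- pawl (a joint): Angle of the pawl lever about its pin on the handle, rad, growing clockwise seen from above. It snaps away from the middle: below -0.06 the ratchet drives anticlockwise (loosening), above 0.06 clockwise (tightening). Stops at -0.26 and 0.26; while a pawl tip rests on a tooth it reads about -0.08 or 0.08. It starts on the loosening side.
- pawl_tab (a point): Middle of the upright steel tab ending the pawl lever, 114 mm from the nut's axis, 58 mm inward of the knob: 9 mm along the arm x 14 mm across, up to 152 mm above the bench, this point at 138 mm. The lever is 52 mm long from its pin and lies above the arm, its bar's top at 120 mm. The tab travels 27 mm sideways from stop to stop (2 to 8 N) and snaps over past the middle.
- key (a joint): Travel of the lock key towards the nut, m: 0 drawn back, 0.024 fully home with its tip in the slot. It slides with 2 N friction and stays where it is left. With the slot out of line it meets the nut's rim at about 0.007.
- key_tab (a point): Middle of the upright steel tab at the outer end of the lock key: 12 mm along the key x 30 mm across, 85 to 129 mm above the bench, this point at 107 mm. The key is a bar 16 mm wide whose tapered tip points at the nut's axis; the tab stands 147 mm from that axis when drawn back, 123 mm when home. x axis: the way it slides home.
- bearing_mid (a point): Centre of a loose steel ball bearing lying flat, 72 mm diameter, 22 mm high. To be left alone.
- spray_can_mid (a point): Centre of a loose upright spray can, 60 mm diameter, 150 mm high. To be left alone.
- screwdriver_grip (a point): Handle of a loose screwdriver, 200 mm long, lying on the bench. To be left alone.
- nut_slot (a point): Middle of the slot in the rim of the steel ring nut, 62 mm from the nut's axis, at the nut's upper face. The nut is a disc of 144 mm diameter, 68 to 88 mm above the bench, with this one slot, 28 mm wide and 20 mm deep; at the start it may lie partly under the handle arm.

How it is judged:
By the outcome, as a careful person would: the job done as asked, in the order asked, and still so for the second after the job is handed in, with the robot touching nothing.
It also fails if it takes over 72 s, if anything falls off the work surface, if the arm or the gripper's body presses on something with over 40 N, if the wrist force passes 120 N, or if a joint passes its speed limit or range.

## Robot

A 6-joint arm with a two-finger parallel gripper is mounted at the origin on the work surface. World frame = base frame: x ahead of the robot, y to its left, z up, the work surface at z = 0. Lengths are in mm, angles in rad, forces in N, time in s.
With the tool pointing down it reaches from about 350 to 850 mm from the base axis. Payload 8.1 kg.
Tool frame: the origin (TCP) lies midway between the tips of the shut fingers; the grasp point (between the pads) lies 19 mm behind it (arm.grip_point_offset is the distance from the TCP to the grasp point, in mm); z points along the fingers, y is the direction in which the jaws open and shut (so a half turn about z gives the same grasp; the last joint's range is limited). The gripper opens to 93 mm and grips with 3 to 60 N. Pads are 15 mm wide; open, the fingers measure 128 mm over their backs; the gripper's body (75 mm by 188 mm) begins 65 mm behind the grasp point.
Start: joints at [1.179, 0.13, 1.488, -0, 1.523, -0.085], TCP at [181.184, 571.994, 195.335] pointing down, gripper open.
Joint ranges: [-2.96, 2.96], [-0.89, 2.26], [0.02, 2.5], [-1.34, 4.48], [0, 2.73], [-2.66, 2.66]. Speed limits (rad/s): [2.39, 2.39, 2.79, 3.14, 3.14, 3.14].

## Interface

Orientations are given as a unit quaternion [x, y, z, w].
In Python, from rig import sensors, imaging, ticket, finder, arm gives the robot as it stands.
- The arm moves only by the tool apply_moves, never from a script. Its argument "series" is a list of rows, each a list of 7 numbers: the turn, a rotation vector about the tool's x, y, z in rad, then the shift along the tool's x, y, z in m, then the opening, from 0 (shut) to 1 (fully open). In form: [[rx, ry, rz, x, y, z, grip], ...]. A call has 1 to 12 rows; each row shifts and turns the commanded pose from where the row before left it, along the tool's axes as they then stand; what a row does not reach is not made up. A row lasts 1/10 s, in which the tool goes at most 50 mm and 8.59 degrees, less where a joint would pass 70% of its speed; a pose out of reach is approached as far as the arm can. A call is refused whole if a number of a shift passes 0.05 or a number of a turn 0.15, either way. A call with a gripper value outside its range is refused whole. The fingers move at their own pace and stop on an object; "force" is the grip in N (left out, the last holds). Time passes only in rows, so rows that do not move let the fingers close. It gives the time, the measured TCP pose, the force and the opening at its end, in the units of the state.
- sensors.get_state(): the state, without advancing time (a new reading comes with each control period).
- imaging.capture(name): name is "scene" or "top" or "wrist"; returns (picture, depth): 400x640x3 uint8, red, green, blue; 400x640 float32, mm along the optical axis (not along the pixel's ray), 0 where there is no reading.
- imaging.get_calibration(name): a dict with "mtx" (3x3 intrinsics, pixels), "position" and "orientation" of the camera in the world; the wrist camera has in their place "T_tool_cam" (4x4, takes a point from camera to tool coordinates, whose origin is the TCP and whose axes are the flange's). Camera axes: x right, y up, looking along -z (the intrinsics and any distortion apply to the point x, -y, -z); pixel columns grow to the right and rows downward; lengths in mm; the calibration is good to about 2 mm. The wrist camera is an equidistant fisheye: a pixel r from the principal point sees the ray r / f radians off the axis. A picture is of the moment at which its call begins: read the wrist's pose just before it. get_calibration takes no time and is no camera call.
- ticket.hand_in(): hands the job in, once; it reports no verdict.
Trained networks look in the newest picture that a camera, given by its name, has taken for a name from the list of things; names that differ only in an ending like _2 or _b are one class to them, and where a whole thing is asked for, a point or a joint stands for the part that bears it (a point fixed in the world has none). Each returns a list of dicts, best first, with "confidence" (0 to 1); they miss things now and then, are a little off and sometimes report something else, mostly with a low value. They report only what shows in the picture. A call takes as long as a camera call.
- finder.recognise(camera, name): "rect" ([left, top, width, height] in pixels, round what is visible of it).
- finder.silhouettes(camera, name): "region" (400x640 bool, what is visible of it) and "rect" ([left, top, width, height] in pixels, round what is visible of it).
The state is a dict: "time_s": time; "joint_positions": joint angles; "qvel": joint speeds; "joint_torque": joint torques, N m; "tcp_pos": TCP position; "eef_rot": TCP orientation; "wrist_force": force on the tool from outside, world axes, zero at the start; "wrist_torque": the same for the moment, N m; "gripper_width": finger opening in mm.
Only numpy, scipy, OpenCV 4.12 (cv2) and the standard library are available. Lean on these libraries where they do the work, as an engineer would, in place of code of your own. Each camera call takes 0.05 s, during which the arm holds its last target.

## Working session

There is one attempt and no reset: what is moved stays moved. The work goes in short steps, Python scripts to look and compute and a tool call to move; the robot and the scene stay as the last step left them, time stands still between calls to the robot, and variables do not carry over. Pictures are saved under pics/ and viewed, and the job is handed in when it is done.

Besides the shell and the picture viewer there is one more tool, called after "Request:" by a JSON object that holds its "api" and its "payload", one argument or row to a line. apply_moves: Moves the arm, as the interface text tells. Its arguments: {"type":"object","properties":{"series":{"type":"array"},"force":{"type":"number"}},"required":["series"]}

```bash
mkdir -p pics; ls; cat > h.py <<'E'
import numpy as np, cv2
from rig import sensors, imaging, finder, arm
from scipy.spatial.transform import Rotation as R
def cam(name):
    c=imaging.get_calibration(name); return c
def unproj(name,u,v,d=None,z=None):
    c=cam(name);K=np.array(c['mtx']);
    r=np.array([(u-K[0,2])/K[0,0],-(v-K[1,2])/K[1,1],-1.0])
    Rm=R.from_quat(c['orientation']).as_matrix();p=np.array(c['position'])
    w=Rm@r
    if z is not None: d=(z-p[2])/w[2]
    return p+w*d
def proj(name,P):
    c=cam(name);K=np.array(c['mtx']);Rm=R.from_quat(c['orientation']).as_matrix()
    q=Rm.T@(np.array(P)-np.array(c['position']))
    return K[0,0]*q[0]/-q[2]+K[0,2],K[1,1]*-q[1]/-q[2]+K[1,2]
def save(n,img): cv2.imwrite('pics/'+n+'.png',img[:,:,::-1])
E
python3 - <<'E'
from h import *
print(sensors.get_state())
for n in ['scene','top','wrist']:
    print(n,cam(n))
    p,d=imaging.capture(n); save(n+'0',p); np.save(n+'_d.npy',d)
E
```

```text
pics
{'time_s': 0.0, 'joint_positions': array([ 1.17860223e+00,  1.31147631e-01,  1.48928770e+00,  2.50638255e-05,
        1.52300219e+00, -8.54174574e-02]), 'qvel': array([-6.48299159e-05, -1.21952858e-03,  4.16858429e-04,  7.02905393e-04,
        1.41274069e-03,  6.31664327e-04]), 'joint_torque': array([ 1.17494343e-03, -5.59836352e+01, -4.91767859e+01,  7.71988579e-02,
        3.49247362e-02, -1.36376702e-04]), 'tcp_pos': array([180.93444594, 571.42069467, 194.29095374]), 'eef_rot': array([ 1.52788077e-01,  9.88258545e-01, -8.93299032e-04, -2.30357476e-04]), 'wrist_force': array([ 0.24391019, -0.06015015, -0.27891759]), 'wrist_torque': array([ 0.00189737,  0.01995362, -0.06355245]), 'gripper_width': 93.28060702532805}
scene {'mtx': array([[437.87054722,   0.        , 318.71666235],
       [  0.        , 437.87054722, 200.76677531],
       [  0.        ,   0.        ,   1.        ]]), 'position': array([1008.14595852, -479.24343704, 1158.98218494]), 'orientation': array([0.26151252, 0.12924215, 0.39690046, 0.87027449])}
top {'mtx': array([[452.57330506,   0.        , 316.50241936],
       [  0.        , 452.57330506, 201.46771871],
       [  0.        ,   0.        ,   1.        ]]), 'position': array([ 207.82375082,  -20.06942063, 1404.03181779]), 'orientation': array([-0.07459037,  0.07454051,  0.70611086, -0.70020529])}
wrist {'mtx': array([[309.70691629,   0.        , 319.86788564],
       [  0.        , 309.70691629, 201.28318706],
       [  0.        ,   0.        ,   1.        ]]), 'T_tool_cam': array([[ 1.33704508e-03,  9.57451500e-01,  2.88591126e-01,
         8.11536620e+01],
       [ 9.99999104e-01, -1.30097890e-03, -3.16779248e-04,
        -7.61137118e-01],
       [ 7.21501993e-05,  2.88591291e-01, -9.57452381e-01,
        -1.90932963e+02],
       [ 0.00000000e+00,  0.00000000e+00,  0.00000000e+00,
         1.00000000e+00]])}
```

View pics/top0.png

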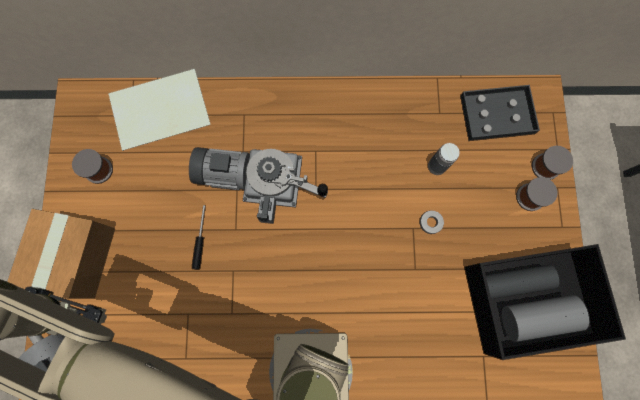

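View pics/scene0.png

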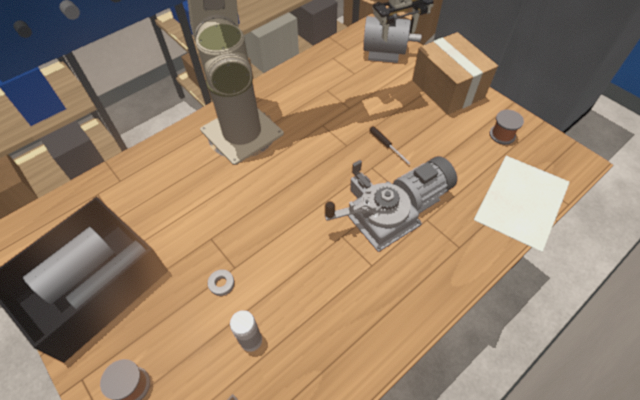

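View pics/wrist0.png

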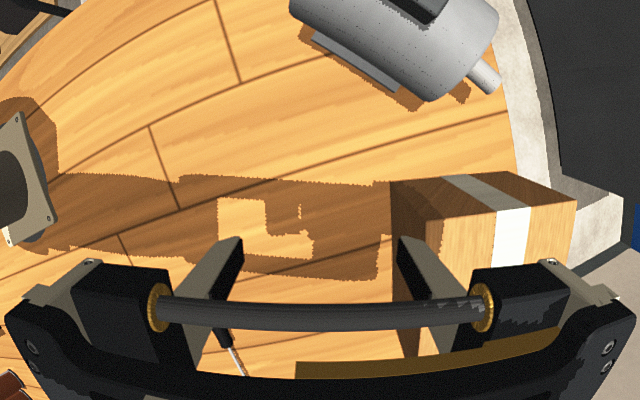

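The top view shows the gear unit at about (270,172), the knob at (322,190) and the key tab near (266,205), on the robot's side. I'll zoom in and measure.

```bash
python3 - <<'E'
from h import *
for n in ['top','scene']:
    p,d=imaging.capture(n)
    for k in ['gearbox_axis','handle_knob','pawl_tab','key_tab','nut_slot','nut','key','handle','pawl']:
        try: r=finder.silhouettes(n,k)
        except Exception as e: print(k,e); continue
        for q in r[:2]:
            m=q['region'];vs,us=np.nonzero(m)
            if len(us)==0: continue
            u,v=us.mean(),vs.mean(); dd=np.median(d[m])
            print(n,k,round(q['confidence'],2),np.round(q['rect']),round(u,1),round(v,1),np.round(unproj(n,u,v,d=dd),1))
    x0,y0=(185,130) if n=='top' else (310,140)
    save(n+'1',cv2.resize(p[y0:y0+110,x0:x0+150],None,fx=5.3,fy=5.3,interpolation=cv2.INTER_CUBIC))
E
```

```text
top gearbox_axis 0.68 [191. 148. 134.  79.] 253.4 176.3 [567.3 167.1  95.4]
top handle_knob 0.8 [272. 165.  55.  33.] 300.4 182.6 [542.8  26.  109.7]
top handle_knob 0.5 [247. 150.  47.  50.] 267.7 171.0 [583.3 124.5  95.2]
top pawl_tab 0.76 [282. 168.  24.  17.] 291.6 177.3 [556.8  51.5 118.7]
top key_tab 0.65 [255. 198.  16.  22.] 264.1 210.0 [465.9 134.6  85.7]
top nut_slot 0.75 [246. 148.  48.  47.] 267.4 170.9 [583.5 125.2  96.1]
top nut 0.79 [249. 150.  45.  48.] 267.8 171.0 [583.3 124.3  95.8]
top key 0.63 [257. 201.  12.  21.] 264.2 209.8 [466.7 134.3  85.5]
top handle 0.73 [270. 165.  60.  32.] 299.4 182.0 [544.7  28.9 109.2]
top handle 0.43 [256. 199.  15.  22.] 264.2 209.7 [466.9 134.1  85.7]
top pawl 0.55 [280. 166.  26.  18.] 292.7 178.8 [552.4  48.2 118.2]
scene gearbox_axis 0.67 [231. 311.  28.  42.] 246.0 330.4 [ 639.5 -412.6  132. ]
scene gearbox_axis 0.57 [323. 156. 135.  92.] 394.3 199.8 [593.2 146.2  85.8]
scene handle_knob 0.68 [326. 193.  69.  28.] 351.9 207.8 [543.7  20.1 113.6]
scene handle_knob 0.4 [232. 310.  31.  42.] 245.8 330.0 [ 637.9 -412.4  131.1]
scene pawl_tab 0.62 [349. 190.  34.  22.] 363.9 204.2 [559.9  51.4 119.2]
scene key_tab 0.69 [355. 156.  15.  30.] 359.2 172.2 [458.7 130.5 101.5]
scene nut_slot 0.92 [367. 182.  41.  44.] 389.0 204.3 [601.6 112.3 105.1]
scene nut 0.87 [368. 182.  45.  42.] 389.0 204.7 [602.3 111.6 104.7]
scene key 0.62 [353. 159.  18.  29.] 359.2 173.1 [458.8 131.2  96.5]
scene handle 0.76 [326. 190.  60.  31.] 350.6 208.1 [541.3  17.4 112. ]
scene handle 0.23 [353. 159.  18.  31.] 359.6 173.7 [461.8 129.9  97.3]
scene pawl 0.51 [349. 190.  33.  21.] 363.1 203.7 [557.8  49.9 120.6]
scene pawl 0.36 [229. 308.  34.  44.] 245.7 330.4 [ 638.4 -413.2  130.9]
```

View pics/top1.png

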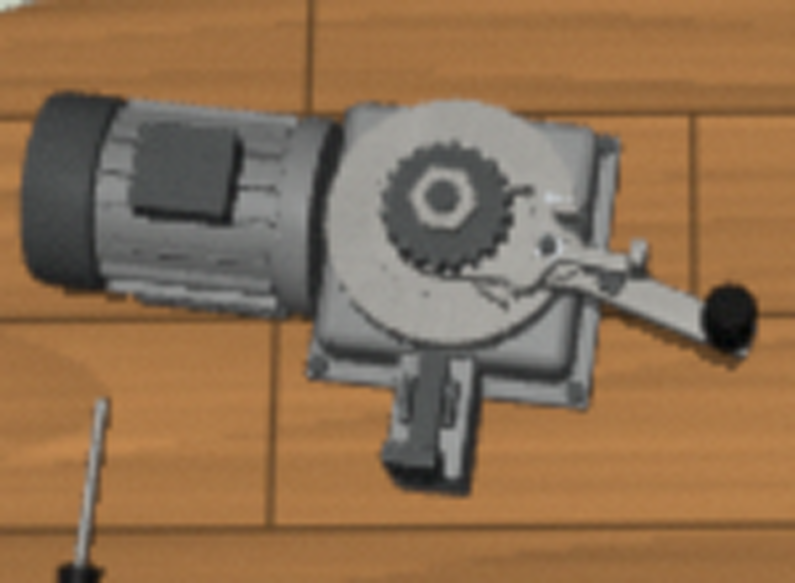

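View pics/scene1.png

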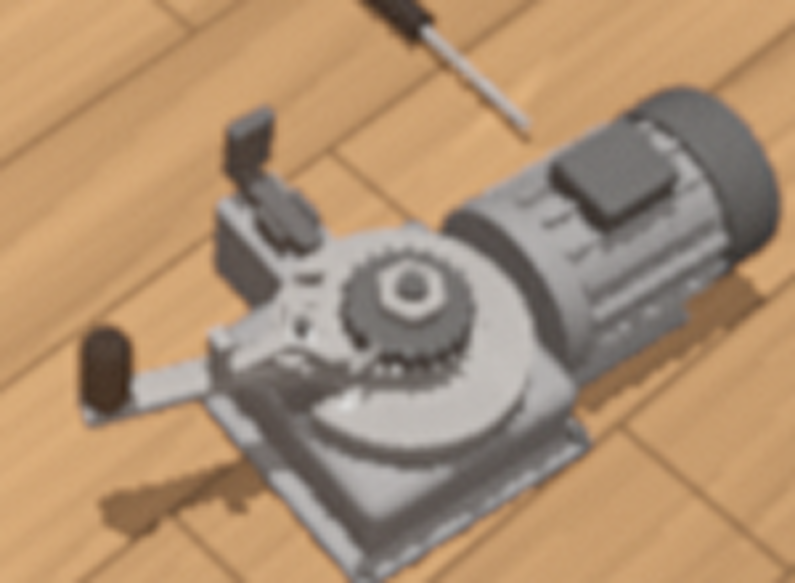

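```bash
python3 - <<'E'
from h import *
P={'hex':((443,197),(411,287),138),'knob':((730,308),(107,337),160),'tab':((637,250),(218,345),152),'key':((411,455),(250,122),129)}
o={}
for k,(t,s,z) in P.items():
    a=unproj('top',t[0]/5.3+185,t[1]/5.3+130,z=z); b=unproj('scene',s[0]/5.3+310,s[1]/5.3+140,z=z)
    o[k]=(a+b)/2; print(k,a.round(1),b.round(1))
for k in o:
    d=o[k]-o['hex']; print(k,np.hypot(d[0],d[1]).round(1),np.degrees(np.arctan2(d[1],d[0])).round(1))
E
```

```text
hex [582.6 117.4 138. ] [587.5 115.5 138. ]
knob [513.2 -39.1 160. ] [515.2 -37.3 160. ]
tab [547.8  10.7 152. ] [553.    6.2 152. ]
key [440.5 133.6 129. ] [443.9 134.1 129. ]
hex 0.0 0.0
knob 170.1 -114.6
tab 113.4 -107.8
key 143.9 173.0
```

```bash
cat >> h.py <<'E'
def plan(goal,yaw,n,g,polar=False,start=None,axis=None):
    """rows from present pose to goal xyz with tool y yaw (deg); polar about origin or axis"""
    s=sensors.get_state()
    p=np.array(s['tcp_pos']); Rm=R.from_quat(s['eef_rot']).as_matrix(); y0=np.arctan2(Rm[1,1],Rm[0,1])
    if start is not None: p=np.array(start[:3],float); y0=np.radians(start[3])
    goal=np.array(goal,float); dy=(np.radians(yaw)-y0+np.pi)%(2*np.pi)-np.pi
    c=np.zeros(2) if axis is None else np.array(axis,float)
    rows=[];prev=p
    for i in range(1,n+1):
        t=i/n
        if polar:
            r0=np.hypot(*(p[:2]-c));r1=np.hypot(*(goal[:2]-c));a0=np.arctan2(*(p[:2]-c)[::-1]);a1=np.arctan2(*(goal[:2]-c)[::-1])
            a1=a0+((a1-a0+np.pi)%(2*np.pi)-np.pi)
            r=r0+(r1-r0)*t;a=a0+(a1-a0)*t;q=np.array([c[0]+r*np.cos(a),c[1]+r*np.sin(a),p[2]+(goal[2]-p[2])*t])
        else: q=p+(goal-p)*t
        yy=y0+dy*(i-1)/n
        d=(q-prev)/1000;prev=q
        Y=np.array([np.cos(yy),np.sin(yy)]);X=np.array([-np.sin(yy),np.cos(yy)])  # x = y+90 (z down)
        rows.append([0,0,round(-dy/n,4),round(d[:2]@X,4),round(d[:2]@Y,4),round(-d[2],4),g])
    return rows
def pr(rows):
    for i in range(0,len(rows),12): print(str(rows[i:i+12]).replace(' ',''))
E
python3 - <<'E'
from h import *
s=sensors.get_state();Rm=R.from_quat(s['eef_rot']).as_matrix();print(Rm.round(3),s['time_s'])
pr(plan([560,0,240],-24.6,16,0.45,polar=True))
E
```

```text
[[-0.953  0.302  0.   ]
 [ 0.302  0.953 -0.   ]
 [-0.    -0.    -1.   ]] 1.15
[[0,0,np.float64(0.1058),np.float64(-0.0472),np.float64(-0.0044),np.float64(-0.0028),0.45],[0,0,np.float64(0.1058),np.float64(-0.0471),np.float64(-0.0031),np.float64(-0.0028),0.45],[0,0,np.float64(0.1058),np.float64(-0.0469),np.float64(-0.0018),np.float64(-0.0028),0.45],[0,0,np.float64(0.1058),np.float64(-0.0468),np.float64(-0.0006),np.float64(-0.0028),0.45],[0,0,np.float64(0.1058),np.float64(-0.0466),np.float64(0.0007),np.float64(-0.0028),0.45],[0,0,np.float64(0.1058),np.float64(-0.0463),np.float64(0.0019),np.float64(-0.0028),0.45],[0,0,np.float64(0.1058),np.float64(-0.0461),np.float64(0.0031),np.float64(-0.0028),0.45],[0,0,np.float64(0.1058),np.float64(-0.0458),np.float64(0.0043),np.float64(-0.0028),0.45],[0,0,np.float64(0.1058),np.float64(-0.0454),np.float64(0.0055),np.float64(-0.0028),0.45],[0,0,np.float64(0.1058),np.float64(-0.0451),np.float64(0.0067),np.float64(-0.0028),0.45],[0,0,np.float64(0.1058),np.float64(-0.0447),np.float64(0.0078),np.float64(-0.0028),0.45],[0,0,np.float64(0.1058),np.float64(-0.0443),np.float64(0.009),np.float64(-0.0028),0.45]]
[[0,0,np.float64(0.1058),np.float64(-0.0438),np.float64(0.0101),np.float64(-0.0028),0.45],[0,0,np.float64(0.1058),np.float64(-0.0434),np.float64(0.0112),np.float64(-0.0028),0.45],[0,0,np.float64(0.1058),np.float64(-0.0429),np.float64(0.0123),np.float64(-0.0028),0.45],[0,0,np.float64(0.1058),np.float64(-0.0423),np.float64(0.0134),np.float64(-0.0028),0.45]]
```

Request:
{"api": "apply_moves", "payload": {
  "series": [
    [0, 0, 0.106, -0.047, -0.004, -0.006, 0.45],
    [0, 0, 0.106, -0.047, -0.003, -0.006, 0.45],
    [0, 0, 0.106, -0.047, -0.002, -0.006, 0.45],
    [0, 0, 0.106, -0.047, 0, -0.006, 0.45],
    [0, 0, 0.106, -0.047, 0.001, -0.006, 0.45],
    [0, 0, 0.106, -0.046, 0.002, -0.006, 0.45],
    [0, 0, 0.106, -0.046, 0.003, -0.006, 0.45],
    [0, 0, 0.106, -0.046, 0.004, -0.003, 0.45],
    [0, 0, 0.106, -0.045, 0.006, 0, 0.45],
    [0, 0, 0.106, -0.045, 0.007, 0, 0.45],
    [0, 0, 0.106, -0.045, 0.008, 0, 0.45],
    [0, 0, 0.106, -0.044, 0.009, 0, 0.45]
  ]
}}

```text
time_s: 2.35
tcp_pos: [543.3, 176.4, 240.3]
eef_rot: [0.711, 0.703, 0.0, 0.0]
wrist_force: [-0.8, 0.7, -0.1]
gripper_width: 41.9
```

Request:
{"api": "apply_moves", "payload": {
  "series": [
    [0, 0, 0.106, -0.044, 0.01, 0, 0.45],
    [0, 0, 0.106, -0.043, 0.011, 0, 0.45],
    [0, 0, 0.106, -0.043, 0.012, 0, 0.45],
    [0, 0, 0.106, -0.042, 0.013, 0, 0.45],
    [0, 0, 0, 0, 0, 0, 0.45],
    [0, 0, 0, 0, 0, 0, 0.45]
  ]
}}

```text
time_s: 2.95
tcp_pos: [559.5, 0.8, 240.4]
eef_rot: [0.843, 0.539, 0.0, -0.0]
wrist_force: [0.2, 0.3, 0.3]
gripper_width: 41.8
```

```bash
cat >> h.py <<'E'
def wpose():
    s=sensors.get_state(); T=np.eye(4);T[:3,:3]=R.from_quat(s['eef_rot']).as_matrix();T[:3,3]=s['tcp_pos']
    return T@np.array(cam('wrist')['T_tool_cam'])
def wun(T,u,v,z):
    K=np.array(cam('wrist')['mtx']);x=(u-K[0,2]);y=(v-K[1,2]);r=np.hypot(x,y);th=r/K[0,0]
    ray=np.array([np.sin(th)*x/r,-np.sin(th)*y/r,-np.cos(th)]);w=T[:3,:3]@ray
    return T[:3,3]+w*(z-T[2,3])/w[2]
def wproj(T,P):
    K=np.array(cam('wrist')['mtx']);q=T[:3,:3].T@(np.array(P,float)-T[:3,3]);h=np.hypot(q[0],q[1]);th=np.arctan2(h,-q[2])
    return K[0,2]+K[0,0]*th*q[0]/h,K[1,2]-K[0,0]*th*q[1]/h
E
python3 - <<'E'
from h import *
s=sensors.get_state();Rm=R.from_quat(s['eef_rot']).as_matrix()
print(s['time_s'],s['tcp_pos'].round(1),np.degrees(np.arctan2(Rm[1,1],Rm[0,1])),s['gripper_width'],s['joint_positions'].round(2))
T=wpose();np.save('T1.npy',T);p,d=imaging.capture('wrist');save('w1',cv2.resize(p,None,fx=1.25,fy=1.25));np.save('w1.npy',p)
E
```

```text
2.95 [559.5   0.8 240.4] -24.83596168052121 41.78357657474113 [-0.09  0.01  1.54  0.    1.6   0.34]
```

View pics/w1.png

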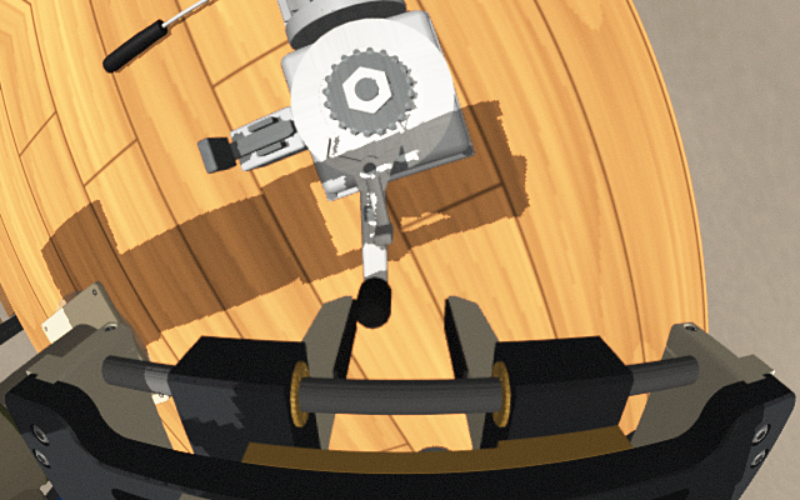

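The wrist view shows the hex cap at (367,90), the knob at (374,295), the tab near (382,230) and the key tab at (216,152), all in the 1.25x picture. I'll zoom in on these.

```bash
python3 - <<'E'
from h import *
p=np.load('w1.npy')[20:270,150:400]
save('w1z',cv2.resize(p,(800,800)[:2] and (600,600),interpolation=cv2.INTER_CUBIC))
E
```

```text
(no output)
```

View pics/w1z.png

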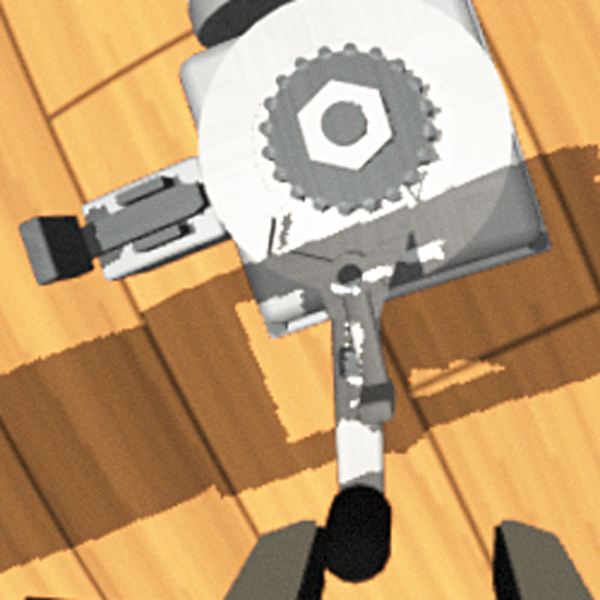

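```bash
python3 - <<'E'
from h import *
T=np.load('T1.npy')
P={'hex':(345,122,138),'knobtop':(358,549,160),'tab':(376,407,152),'key':(42,250,129),'pin':(349,272,122)}
o={k:wun(T,150+u/2.4,20+v/2.4,z) for k,(u,v,z) in P.items()}
for k in o:
    d=o[k]-o['hex'];print(k,o[k].round(1),np.hypot(*d[:2]).round(1),np.degrees(np.arctan2(d[1],d[0])).round(1))
E
```

```text
hex [586.5 118.2 138. ] 0.0 0.0
knobtop [520.  -36.1 160. ] 168.0 -113.3
tab [550.9  12.5 152. ] 111.6 -108.6
key [444.6 134.4 129. ] 142.9 173.5
pin [561.   63.1 122. ] 60.8 -114.8
```

Request:
{"api": "apply_moves", "payload": {
  "series": [
    [0, 0, 0, 0.005, -0.012, 0, 0.45],
    [0, 0, 0, 0, 0, 0.03, 0.45],
    [0, 0, 0, 0, 0, 0.03, 0.45],
    [0, 0, 0, 0, 0, 0.03, 0.45],
    [0, 0, 0, 0, 0, 0.022, 0.45],
    [0, 0, 0, 0, 0, 0, 0.45]
  ]
}}

```text
time_s: 3.6
tcp_pos: [547.4, 13.6, 124.4]
eef_rot: [0.841, 0.54, -0.003, -0.002]
wrist_force: [-1.2, -0.2, -1.3]
gripper_width: 41.9
```

```bash
python3 - <<'E'
from h import *
print(sensors.get_state()['wrist_force'])
p,d=imaging.capture('wrist');save('w2',p[20:380,120:480])
E
```

```text
[-1.20599757 -0.21513086 -1.26839232]
```

View pics/w2.png

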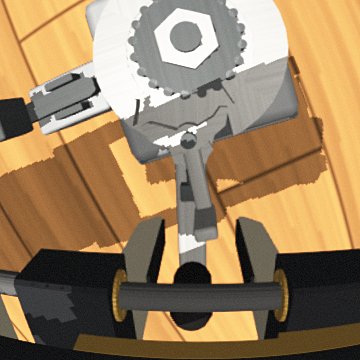

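Request:
{"api": "apply_moves", "payload": {
  "series": [
    [0, 0, 0, 0, -0.005, 0, 0.45],
    [0, 0, 0, 0, -0.005, 0, 0.45],
    [0, 0, 0, 0, -0.005, 0, 0.45],
    [0, 0, 0, 0, -0.005, 0, 0.45],
    [0, 0, 0, 0, -0.005, 0, 0.45]
  ]
}}

```text
time_s: 4.15
tcp_pos: [527.9, 21.8, 128.9]
eef_rot: [0.842, 0.539, 0.0, 0.0]
wrist_force: [1.7, -1.3, 2.0]
gripper_width: 41.8
```

Request:
{"api": "apply_moves", "payload": {
  "series": [
    [0, 0, 0, 0, -0.004, 0, 0.45],
    [0, 0, 0, 0, -0.004, 0, 0.45],
    [0, 0, 0, 0, -0.004, 0, 0.45]
  ]
}}

```text
time_s: 4.45
tcp_pos: [517.2, 26.8, 128.7]
eef_rot: [0.842, 0.539, 0.0, 0.0]
wrist_force: [-0.3, -0.0, 2.0]
gripper_width: 41.8
```

```bash
python3 - <<'E'
from h import *
print(sensors.get_state()['wrist_force'])
p,d=imaging.capture('wrist');save('w3',p[20:380,120:480])
E
```

```text
[-0.31922058 -0.00311463  1.98769549]
```

View pics/w3.png

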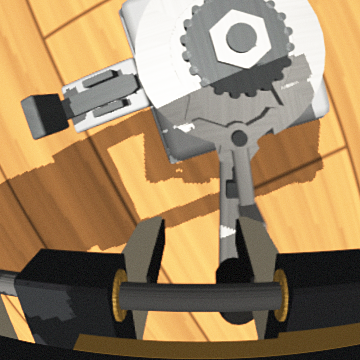

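```bash
python3 - <<'E'
from h import *
T=wpose();p,d=imaging.capture('wrist');save('w4',cv2.resize(p[100:290,280:420],None,fx=4,fy=4,interpolation=cv2.INTER_CUBIC)[:600])
for P in [[586,117.5,138],[586,117.5,88],[516,-39.5,160],[516,-39.5,103],[517,27,129]]: print(P,np.round(wproj(T,P),1))
n='top';p,d=imaging.capture('top');save('top2',cv2.resize(p[130:230,220:350],None,fx=6,fy=6,interpolation=cv2.INTER_CUBIC))
p,d=imaging.capture('scene');save('scene2',cv2.resize(p[140:240,300:430],None,fx=6,fy=6,interpolation=cv2.INTER_CUBIC))
E
```

```text
[586, 117.5, 138] [364.7  58.4]
[586, 117.5, 88] [355.1  69.3]
[516, -39.5, 160] [361.4 333.6]
[516, -39.5, 103] [353.6 288.6]
[517, 27, 129] [321.3 233.3]
```

View pics/w4.png

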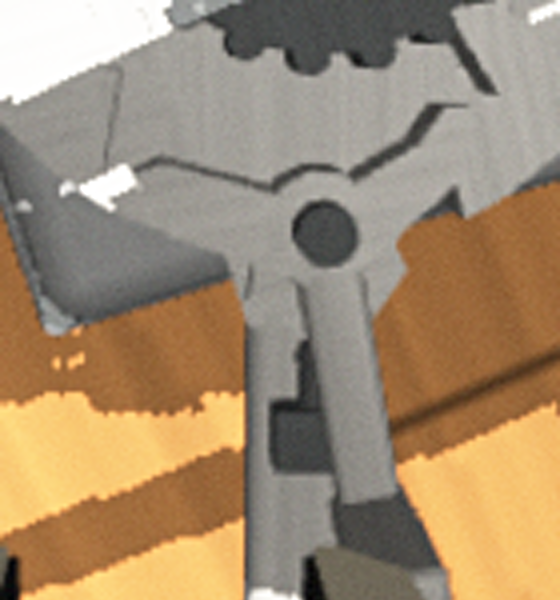

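View pics/scene2.png

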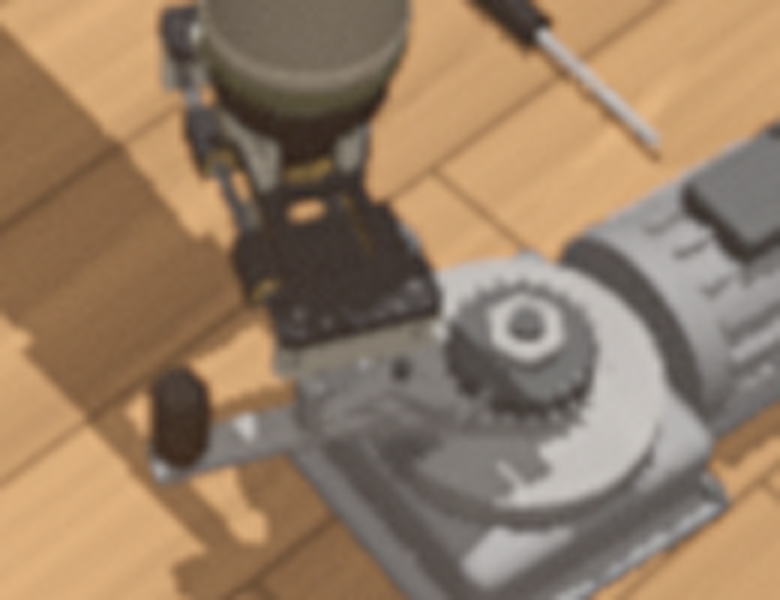

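```bash
python3 - <<'E'
from h import *
T=wpose();p,d=imaging.capture('wrist')
K=np.array(cam('wrist')['mtx'])
s=sensors.get_state();Rt=R.from_quat(s['eef_rot']).as_matrix()
def pt(u,v):
    x=(u-K[0,2]);y=(v-K[1,2]);r=np.hypot(x,y);th=r/K[0,0];D=d[int(v),int(u)]
    return T[:3,3]+T[:3,:3]@(np.array([np.tan(th)*x/r,-np.tan(th)*y/r,-1])*D)
A=np.array([586,117.5]);ar=np.radians(-114)
for u in range(355,394,4):
    for v in range(226,256,4):
        q=pt(u,v);e=q[:2]-A
        print((u,v),q.round(0),'r',round(e@[np.cos(ar),np.sin(ar)],0),'cw',round(e@[np.sin(ar),-np.cos(ar)],0))
E
```

```text
(355, 226) [538.  13. 105.] r 115.0 cw 1.0
(355, 230) [537.   9. 104.] r 119.0 cw 1.0
(355, 234) [536.   6. 105.] r 122.0 cw 1.0
(355, 238) [535.   3. 105.] r 125.0 cw 0.0
(355, 242) [537.  23. 153.] r 106.0 cw 6.0
(355, 246) [536.  20. 153.] r 109.0 cw 6.0
(355, 250) [535.  18. 154.] r 111.0 cw 6.0
(355, 254) [534.  17. 156.] r 113.0 cw 6.0
(359, 226) [541.  11. 104.] r 116.0 cw -2.0
(359, 230) [540.   8. 105.] r 119.0 cw -2.0
(359, 234) [539.   5. 104.] r 122.0 cw -3.0
(359, 238) [540.  25. 156.] r 103.0 cw 4.0
(359, 242) [540.  24. 157.] r 105.0 cw 4.0
(359, 246) [539.  24. 163.] r 104.0 cw 5.0
(359, 250) [539.  25. 169.] r 104.0 cw 6.0
(359, 254) [538.  23. 170.] r 106.0 cw 6.0
(363, 226) [544.  16. 120.] r 109.0 cw -3.0
(363, 230) [543.  14. 122.] r 112.0 cw -3.0
(363, 234) [541.   4. 105.] r 122.0 cw -6.0
(363, 238) [543.  24. 155.] r 103.0 cw 2.0
(363, 242) [542.  24. 161.] r 103.0 cw 2.0
(363, 246) [541.  24. 166.] r 103.0 cw 3.0
(363, 250) [541.  25. 172.] r 103.0 cw 4.0
(363, 254) [540.  25. 176.] r 103.0 cw 4.0
(367, 226) [547.  16. 123.] r 109.0 cw -6.0
(367, 230) [546.  
[... 1722 characters left out ...]
45.   2.] r 156.0 cw -47.0
(387, 230) [564. -50.   1.] r 162.0 cw -48.0
(387, 234) [562. -54.   1.] r 167.0 cw -48.0
(387, 238) [556.  14. 148.] r 107.0 cw -14.0
(387, 242) [555.  14. 152.] r 107.0 cw -13.0
(387, 246) [554.  12. 154.] r 109.0 cw -13.0
(387, 250) [553.   9. 152.] r 113.0 cw -14.0
(387, 254) [552.  20. 177.] r 103.0 cw -8.0
(391, 226) [570. -47.   2.] r 157.0 cw -52.0
(391, 230) [568. -52.   2.] r 162.0 cw -52.0
(391, 234) [567. -56.   1.] r 167.0 cw -53.0
(391, 238) [565. -61.   2.] r 171.0 cw -53.0
(391, 242) [557.  13. 153.] r 107.0 cw -16.0
(391, 246) [556.  10. 152.] r 110.0 cw -16.0
(391, 250) [555.   9. 154.] r 112.0 cw -16.0
(391, 254) [558. -80.   1.] r 192.0 cw -55.0
```

View pics/top2.png

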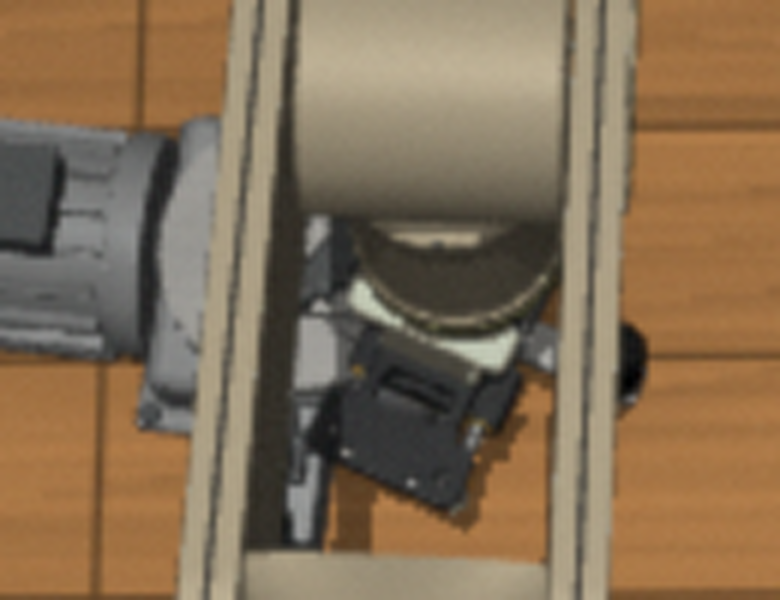

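```bash
python3 - <<'E'
from h import *
p,d=imaging.capture('wrist')
K=np.array(cam('wrist')['mtx']);C=np.array(cam('wrist')['T_tool_cam'])
v,u=np.mgrid[0:400,0:640];x=u-K[0,2];y=v-K[1,2];r=np.hypot(x,y)+1e-9;th=r/K[0,0]
q=np.stack([np.tan(th)*x/r*d,-np.tan(th)*y/r*d,-d],-1)@C[:3,:3].T+C[:3,3]
for (a,b) in [(240,300),(350,400)]:
    for vv in range(232,262,3):
        print(vv,[tuple(q[vv,uu].round(0).astype(int)) for uu in range(a,b,8)])
E
```

```text
232 [(np.int64(-53), np.int64(-91), np.int64(127)), (np.int64(-52), np.int64(-81), np.int64(126)), (np.int64(-52), np.int64(-72), np.int64(127)), (np.int64(-52), np.int64(-63), np.int64(126)), (np.int64(-52), np.int64(-54), np.int64(127)), (np.int64(-52), np.int64(-45), np.int64(126)), (np.int64(-51), np.int64(-36), np.int64(126)), (np.int64(-52), np.int64(-27), np.int64(126))]
235 [(np.int64(-56), np.int64(-91), np.int64(127)), (np.int64(-56), np.int64(-82), np.int64(126)), (np.int64(-56), np.int64(-72), np.int64(127)), (np.int64(-56), np.int64(-63), np.int64(128)), (np.int64(-56), np.int64(-54), np.int64(127)), (np.int64(-56), np.int64(-45), np.int64(127)), (np.int64(-55), np.int64(-36), np.int64(127)), (np.int64(-55), np.int64(-27), np.int64(125))]
238 [(np.int64(-60), np.int64(-92), np.int64(127)), (np.int64(-60), np.int64(-82), np.int64(127)), (np.int64(-60), np.int64(-73), np.int64(127)), (np.int64(-59), np.int64(-63), np.int64(126)), (np.int64(8), np.int64(-28), np.int64(-27)), (np.int64(8), np.int64(-23), np.int64(-28)), (np.int64(-59), np.int64(-36), np.int64(127)), (np.int6
[... 5120 characters left out ...]
42), np.int64(-25)), (np.int64(-79), np.int64(91), np.int64(127))]
256 [(np.int64(-29), np.int64(23), np.int64(23)), (np.int64(2), np.int64(21), np.int64(-38)), (np.int64(8), np.int64(23), np.int64(-50)), (np.int64(9), np.int64(27), np.int64(-51)), (np.int64(9), np.int64(31), np.int64(-51)), (np.int64(-82), np.int64(81), np.int64(126)), (np.int64(-82), np.int64(91), np.int64(126))]
259 [(np.int64(-32), np.int64(23), np.int64(23)), (np.int64(0), np.int64(21), np.int64(-38)), (np.int64(8), np.int64(23), np.int64(-54)), (np.int64(8), np.int64(27), np.int64(-54)), (np.int64(8), np.int64(31), np.int64(-54)), (np.int64(8), np.int64(35), np.int64(-54)), (np.int64(-87), np.int64(92), np.int64(126))]
```

Request:
{"api": "apply_moves", "payload": {
  "series": [
    [0, 0, 0, 0, 0, -0.008, 0.45],
    [0, 0, 0, -0.002, 0.02, 0, 0.45],
    [0, 0, 0, 0, 0.02, 0, 0.45],
    [0, 0, 0, 0, 0, 0, 0.45],
    [0, 0, 0, 0, 0, 0.015, 0.45],
    [0, 0, 0, 0, 0, 0.015, 0.45],
    [0, 0, 0, 0, 0, 0, 0.45],
    [0, 0, 0, 0, 0, 0, 0.45]
  ]
}}

```text
time_s: 5.55
tcp_pos: [551.2, 8.6, 105.1]
eef_rot: [0.842, 0.539, -0.001, -0.001]
wrist_force: [0.7, 0.3, 0.7]
gripper_width: 42.0
```

```bash
python3 - <<'E'
from h import *
p,d=imaging.capture('wrist');save('w5',cv2.resize(p[130:290,240:410],None,fx=3.5,fy=3.5))
E
```

```text
(no output)
```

View pics/w5.png

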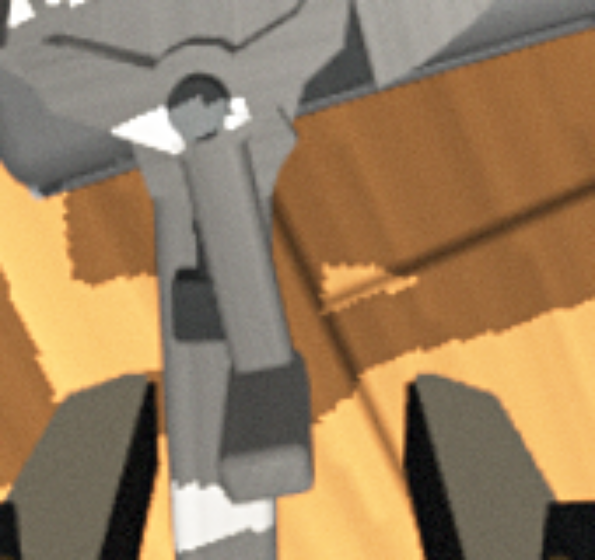

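The tab (265,430 in the crop) now sits between the fingers, with the right finger low enough to meet it. Next I push it clockwise.

Request:
{"api": "apply_moves", "payload": {
  "series": [
    [0, 0, 0, 0, -0.006, 0, 0.45],
    [0, 0, 0, 0, -0.006, 0, 0.45],
    [0, 0, 0, 0, -0.006, 0, 0.45],
    [0, 0, 0, 0, -0.006, 0, 0.45],
    [0, 0, 0, 0, -0.006, 0, 0.45],
    [0, 0, 0, 0, -0.005, 0, 0.45],
    [0, 0, 0, 0, 0, 0, 0.45]
  ]
}}

```text
time_s: 6.3
tcp_pos: [520.5, 23.1, 106.6]
eef_rot: [0.842, 0.539, 0.0, 0.0]
wrist_force: [0.2, -0.2, -0.1]
gripper_width: 41.9
```

```bash
python3 - <<'E'
from h import *
p,d=imaging.capture('wrist');save('w6',cv2.resize(p[100:300,240:420],None,fx=3,fy=3))
E
```

```text
(no output)
```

View pics/w6.png

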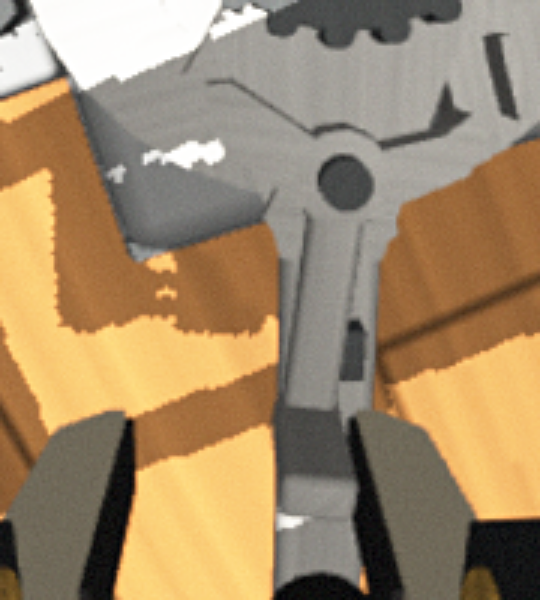

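Request:
{"api": "apply_moves", "payload": {
  "series": [
    [0, 0, 0, 0, 0.004, -0.01, 0.45],
    [0, 0, 0, 0, 0, -0.035, 0.6],
    [0, 0, 0, 0, 0, -0.025, 0.6],
    [0, 0, 0, -0.02, 0.006, 0, 0.6],
    [0, 0, 0, -0.02, 0.006, 0, 0.6],
    [0, 0, 0, -0.019, 0.006, 0, 0.6],
    [0, 0, 0, 0, 0, 0, 0.6],
    [0, 0, 0, 0, 0, 0, 0.6]
  ]
}}

```text
time_s: 7.15
tcp_pos: [516.4, -40.0, 176.7]
eef_rot: [0.843, 0.539, 0.0, -0.0]
wrist_force: [-0.3, -0.0, 0.2]
gripper_width: 55.6
```

```bash
python3 - <<'E'
from h import *
T=wpose();p,d=imaging.capture('wrist');save('w7',cv2.resize(p,None,fx=1.25,fy=1.25))
for P in [[586,117.5,138],[516,-39.5,160],[516,-39.5,103]]: print(P,np.round(np.array(wproj(T,P))*1.25,1))
print(wun(T,0,0,0)[:0])
E
```

```text
[586, 117.5, 138] [396.   -9.8]
[516, -39.5, 160] [399.5 279.8]
[516, -39.5, 103] [399.6 251.2]
[]
```

View pics/w7.png

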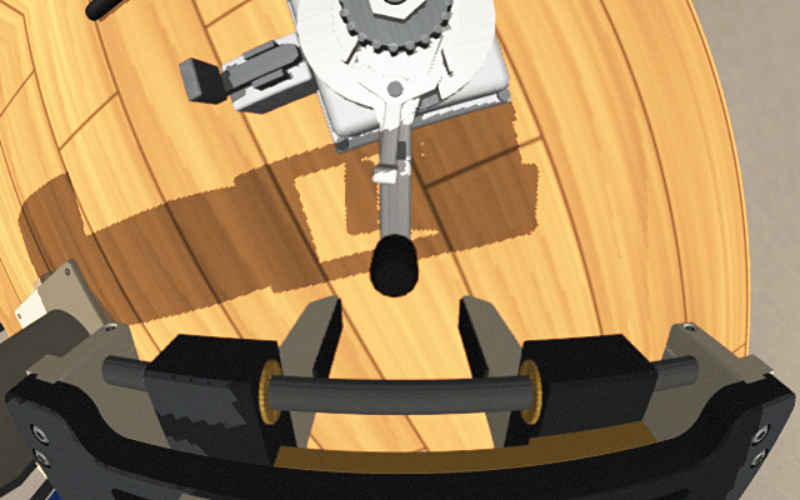

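Request:
{"api": "apply_moves", "payload": {
  "series": [
    [0, 0, 0, 0, -0.002, 0.03, 0.6],
    [0, 0, 0, 0, 0, 0.03, 0.6],
    [0, 0, 0, 0, 0, 0.02, 0.4],
    [0, 0, 0, 0, 0, 0, 0.38],
    [0, 0, 0, 0, 0, 0, 0.38]
  ]
}}

```text
time_s: 7.7
tcp_pos: [514.3, -38.4, 96.7]
eef_rot: [0.842, 0.539, -0.0, -0.0]
wrist_force: [0.3, -0.6, 0.3]
gripper_width: 37.4
```

Request:
{"api": "apply_moves", "payload": {
  "series": [
    [0, 0, -0.1, 0.001, 0.017, 0, 0.38],
    [0, 0, -0.1, 0.001, 0.017, 0, 0.38],
    [0, 0, -0.1, 0.001, 0.017, 0, 0.38],
    [0, 0, -0.1, 0.001, 0.017, 0, 0.38],
    [0, 0, -0.1, 0.001, 0.017, 0, 0.38]
  ]
}}

```text
time_s: 8.2
tcp_pos: [598.2, -53.6, 97.8]
eef_rot: [0.681, 0.732, 0.0, 0.0]
wrist_force: [-3.2, 0.7, -0.0]
gripper_width: 35.5
```

```bash
cat >> h.py <<'E'
def look(n,a=(0,400,0,640),f=1.25):
    s=sensors.get_state();T=wpose();p,d=imaging.capture('wrist');np.savez('last',T=T,p=p,d=d)
    save(n,cv2.resize(p[a[0]:a[1],a[2]:a[3]],None,fx=f,fy=f,interpolation=cv2.INTER_CUBIC))
    e=np.array(s['tcp_pos'])[:2]-[586,117.5];Rm=R.from_quat(s['eef_rot']).as_matrix()
    print(s['time_s'],s['tcp_pos'].round(1),'r',np.hypot(*e).round(1),'ang',np.degrees(np.arctan2(e[1],e[0])).round(1),'yaw',np.degrees(np.arctan2(Rm[1,1],Rm[0,1])).round(1),'F',s['wrist_force'].round(1),s['gripper_width'])
E
python3 -c "
from h import *
look('w8')"
```

```text
8.2 [598.2 -53.6  97.8] r 171.6 ang -85.9 yaw 4.1 F [-3.2  0.7 -0. ] 35.45873169067315
```

View pics/w8.png

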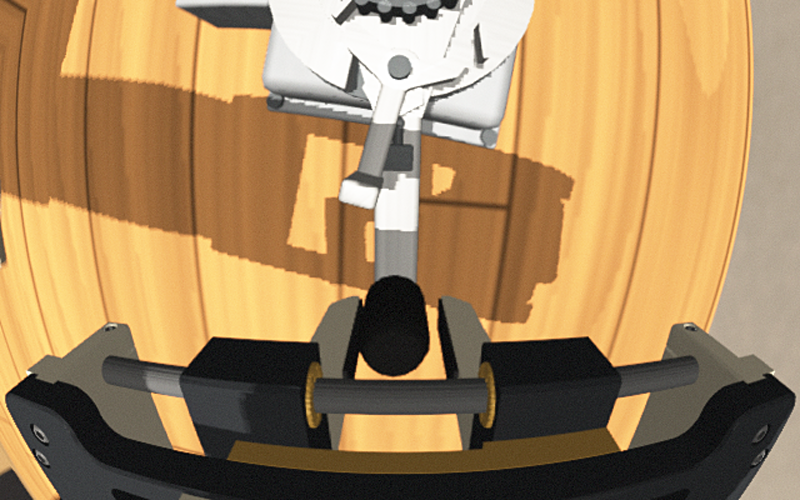

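Request:
{"api": "apply_moves", "payload": {
  "series": [
    [0, 0, -0.1, 0.001, 0.017, 0, 0.38],
    [0, 0, -0.1, 0.001, 0.017, 0, 0.38],
    [0, 0, -0.1, 0.001, 0.017, 0, 0.38],
    [0, 0, -0.05, 0, 0.009, 0, 0.38],
    [0, 0, -0.03, 0, 0.005, 0, 0.38]
  ]
}}

```text
time_s: 8.75
tcp_pos: [647.3, -35.8, 96.5]
eef_rot: [0.533, 0.846, -0.007, -0.012]
wrist_force: [-64.4, -2.4, 29.9]
gripper_width: 84.2
```

Request:
{"api": "apply_moves", "payload": {
  "series": [
    [0, 0, -0.03, 0, 0.005, 0, 0.38],
    [0, 0, -0.02, 0, 0.003, 0, 0.38]
  ]
}}

```text
time_s: 8.95
tcp_pos: [650.9, -33.6, 95.4]
eef_rot: [0.512, 0.859, -0.009, -0.015]
wrist_force: [-85.8, -1.4, 43.9]
gripper_width: 93.0
```

```bash
python3 -c "
from h import *
look('w9')"
```

```text
8.95 [650.9 -33.6  95.4] r 164.5 ang -66.8 yaw 28.4 F [-85.8  -1.4  43.9] 93.00479725805049
```

View pics/w9.png

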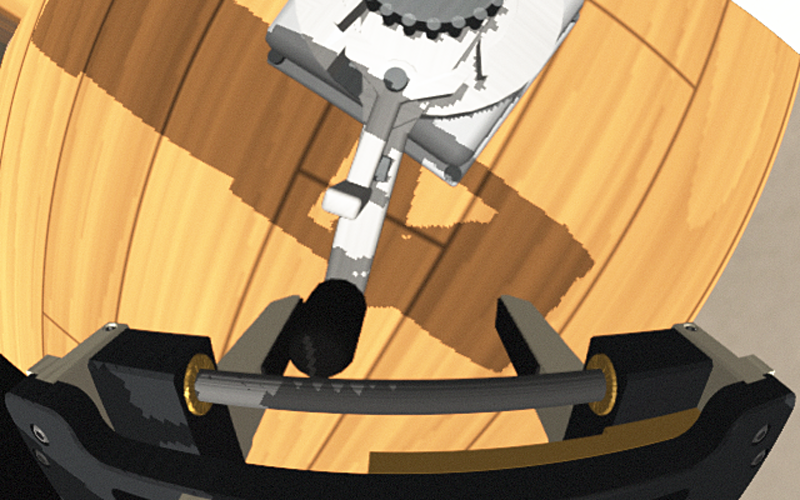

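Request:
{"api": "apply_moves", "payload": {
  "series": [
    [0, 0, 0.05, 0, -0.012, 0, 0.9],
    [0, 0, 0.05, 0, -0.012, 0, 0.7],
    [0, 0, 0, 0, 0, 0, 0.6],
    [0, 0, 0, 0, 0, 0, 0.6]
  ]
}}

```text
time_s: 9.4
tcp_pos: [641.7, -46.3, 97.7]
eef_rot: [0.554, 0.833, -0.004, -0.003]
wrist_force: [-38.3, -12.9, 21.9]
gripper_width: 64.5
```

```bash
python3 -c "
from h import *
look('w10')
L=np.load('last.npz')"
```

```text
9.4 [641.7 -46.3  97.7] r 173.0 ang -71.2 yaw 22.8 F [-38.3 -12.9  21.9] 64.54383001129439
```

View pics/w10.png

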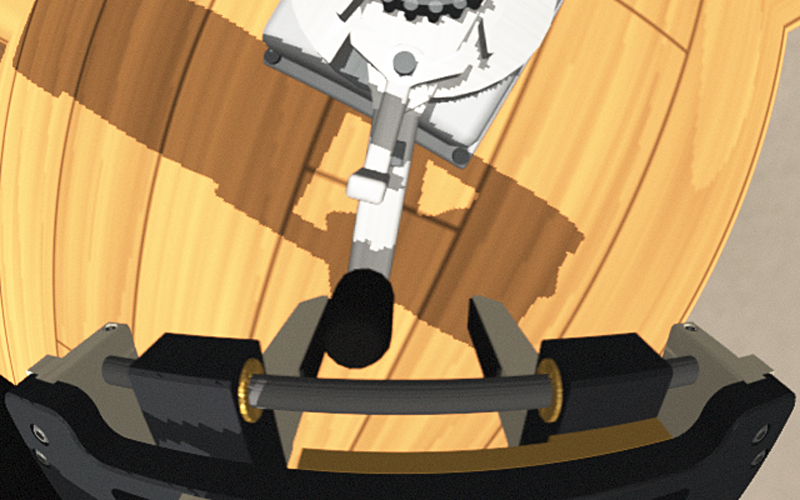

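Request:
{"api": "apply_moves", "payload": {
  "series": [
    [0, 0, 0.05, 0, -0.012, 0, 0.5],
    [0, 0, 0, 0, 0, 0, 0.38],
    [0, 0, 0, 0, 0, 0, 0.38]
  ]
}}

```text
time_s: 9.75
tcp_pos: [629.3, -51.4, 97.3]
eef_rot: [0.574, 0.819, -0.005, -0.004]
wrist_force: [-39.0, -12.0, 22.7]
gripper_width: 38.0
```

```bash
python3 -c "
from h import *
look('w11')
L=np.load('last.npz')"
```

```text
9.75 [629.3 -51.4  97.3] r 174.4 ang -75.6 yaw 19.9 F [-39.  -12.   22.7] 38.04193093504779
```

View pics/w11.png

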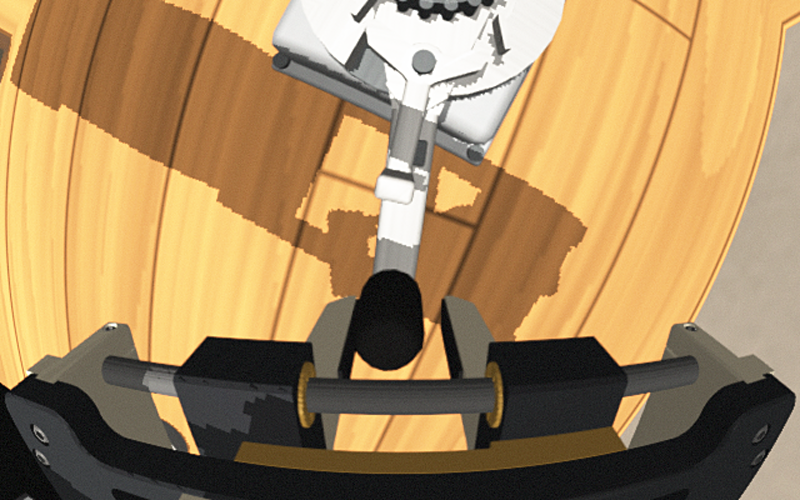

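```bash
python3 - <<'E'
from h import *
A=np.array([586,117.5])
def pa(a): return [A[0]+172*np.cos(np.radians(a)),A[1]+172*np.sin(np.radians(a)),97]
rows=plan(pa(-143),-53,14,0.38,polar=True,axis=A)
pr([[float(x) for x in r] for r in rows]); print(pa(-143))
E
```

```text
[[0.0,0.0,0.0909,0.0022,-0.0144,0.0,0.38],[0.0,0.0,0.0909,0.0021,-0.0144,0.0,0.38],[0.0,0.0,0.0909,0.002,-0.0144,0.0,0.38],[0.0,0.0,0.0909,0.0019,-0.0144,0.0,0.38],[0.0,0.0,0.0909,0.0018,-0.0144,0.0,0.38],[0.0,0.0,0.0909,0.0017,-0.0144,0.0,0.38],[0.0,0.0,0.0909,0.0016,-0.0144,0.0,0.38],[0.0,0.0,0.0909,0.0015,-0.0144,0.0,0.38],[0.0,0.0,0.0909,0.0014,-0.0144,0.0,0.38],[0.0,0.0,0.0909,0.0013,-0.0144,0.0,0.38],[0.0,0.0,0.0909,0.0012,-0.0144,0.0,0.38],[0.0,0.0,0.0909,0.0011,-0.0144,0.0,0.38]]
[[0.0,0.0,0.0909,0.001,-0.0144,0.0,0.38],[0.0,0.0,0.0909,0.0009,-0.0144,0.0,0.38]]
[np.float64(448.6346922718656), np.float64(13.98781601784772), 97]
```

Request:
{"api": "apply_moves", "payload": {
  "series": [
    [0, 0, 0.09, 0.002, -0.0145, 0, 0.38],
    [0, 0, 0.09, 0.002, -0.0145, 0, 0.38],
    [0, 0, 0.09, 0.002, -0.0145, 0, 0.38],
    [0, 0, 0.09, 0.002, -0.0145, 0, 0.38],
    [0, 0, 0.09, 0.002, -0.0145, 0, 0.38],
    [0, 0, 0.09, 0.002, -0.0145, 0, 0.38],
    [0, 0, 0.09, 0.0015, -0.0145, 0, 0.38],
    [0, 0, 0.09, 0.0015, -0.0145, 0, 0.38],
    [0, 0, 0.09, 0.0015, -0.0145, 0, 0.38],
    [0, 0, 0.09, 0.001, -0.0145, 0, 0.38]
  ],
  "force": 40
}}

```text
time_s: 10.8
tcp_pos: [497.7, -25.9, 98.7]
eef_rot: [0.874, 0.486, 0.002, 0.003]
wrist_force: [4.6, -9.6, -0.3]
gripper_width: 35.6
```

```bash
python3 -c "
from h import *
look('w12')
L=np.load('last.npz')"
```

```text
10.8 [497.7 -25.9  98.7] r 168.4 ang -121.6 yaw -31.8 F [ 4.6 -9.6 -0.3] 35.61689039206761
```

View pics/w12.png

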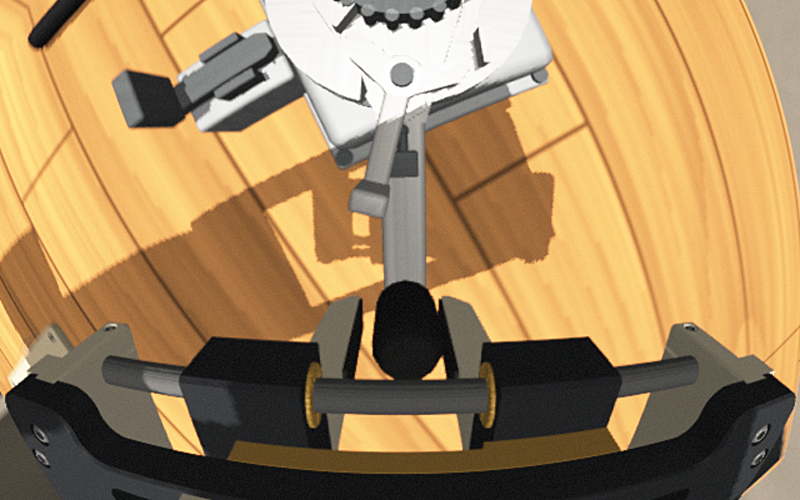

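Request:
{"api": "apply_moves", "payload": {
  "series": [
    [0, 0, 0.09, 0, -0.0155, 0, 0.38],
    [0, 0, 0.09, 0, -0.0155, 0, 0.38],
    [0, 0, 0.09, 0.001, -0.0155, 0, 0.38],
    [0, 0, 0.06, 0.001, -0.01, 0, 0.38]
  ]
}}

```text
time_s: 11.25
tcp_pos: [455.1, 12.0, 98.8]
eef_rot: [0.942, 0.336, 0.003, 0.002]
wrist_force: [4.1, -8.3, 0.8]
gripper_width: 35.2
```

```bash
python3 -c "
from h import *
look('w13')
L=np.load('last.npz')"
```

```text
11.25 [455.1  12.   98.8] r 168.1 ang -141.1 yaw -50.7 F [ 4.1 -8.3  0.8] 35.20962586769373
```

View pics/w13.png

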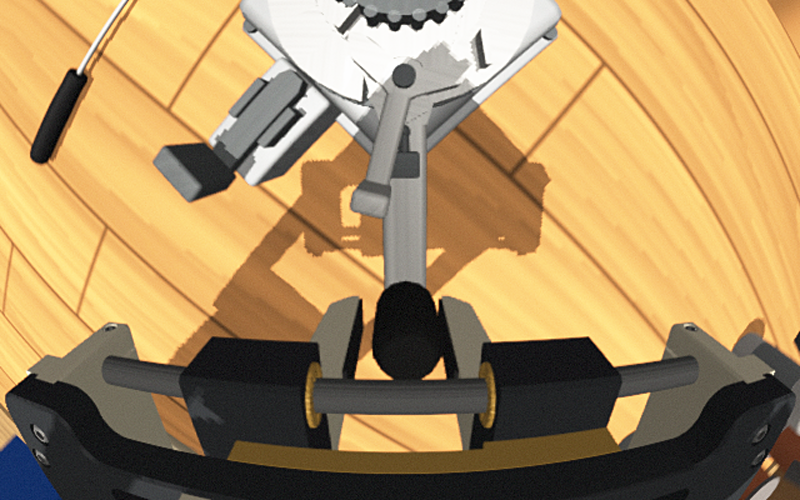

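```bash
python3 -c "
from h import *
L=np.load('last.npz');p=L['p']
save('w13z',cv2.resize(p[0:150,170:470],None,fx=2.6,fy=2.6,interpolation=cv2.INTER_CUBIC))
p,d=imaging.capture('scene');save('scene3',cv2.resize(p[140:240,300:430],None,fx=6,fy=6,interpolation=cv2.INTER_CUBIC))
"
```

```text
(no output)
```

View pics/w13z.png

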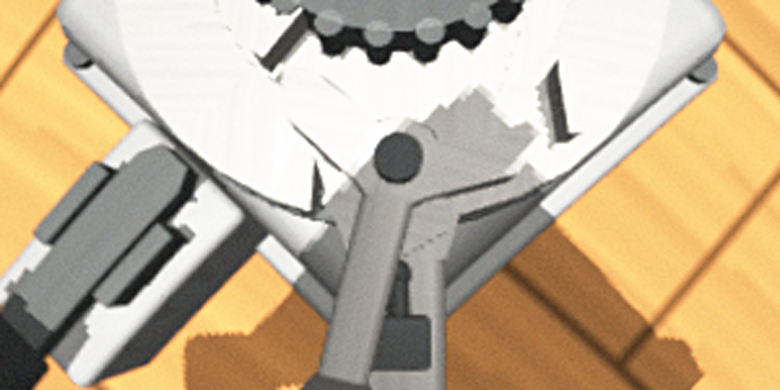

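View pics/scene3.png

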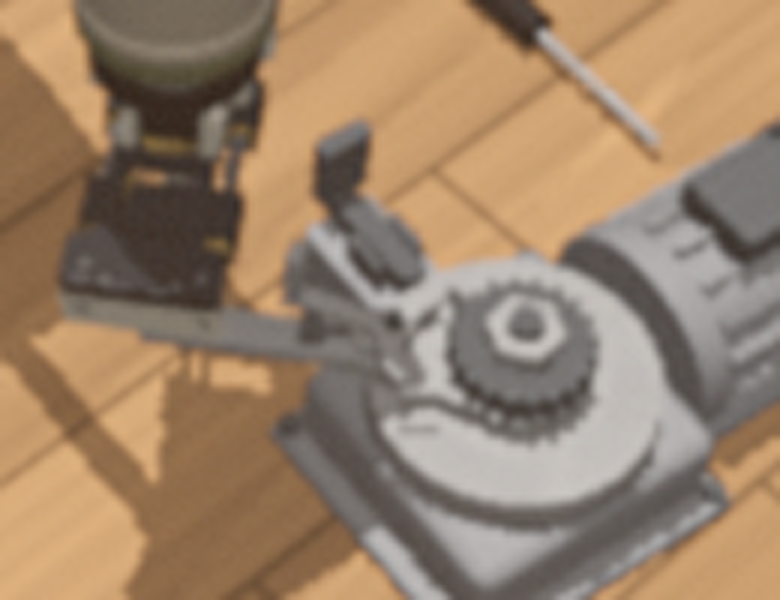

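```bash
python3 -c "
from h import *
L=np.load('last.npz');T=L['T']
A=[586,117.5]
for n,u,v,z in [('edge out',322,208,88),('edge in',316,160,88),('pin',399,158,122),('hexpin?',399,158,110)]:
    q=wun(T,170+u/2.6,v/2.6,z);e=q[:2]-A;print(n,q.round(1),np.hypot(*e).round(1),np.degrees(np.arctan2(e[1],e[0])).round(1))
print(np.degrees(np.arcsin(14/72)),np.degrees(np.arcsin(14/52)))
"
```

```text
edge out [521.8  88.2  88. ] 70.6 -155.4
edge in [530.4  97.1  88. ] 59.2 -159.9
pin [538.9  78.4 122. ] 61.2 -140.3
hexpin? [540.5  79.5 110. ] 59.3 -140.1
11.212271417649697 15.618498275648548
```

Request:
{"api": "apply_moves", "payload": {
  "series": [
    [0, 0, 0.035, 0, -0.006, 0, 0.38],
    [0, 0, 0.035, 0, -0.006, 0, 0.38]
  ]
}}

```text
time_s: 11.55
tcp_pos: [448.2, 21.3, 98.6]
eef_rot: [0.952, 0.305, 0.003, 0.002]
wrist_force: [7.1, -3.8, -2.2]
gripper_width: 35.7
```

```bash
python3 - <<'E'
from h import *
A=np.array([586,117.5])
def pa(a): return [A[0]+172*np.cos(np.radians(a)),A[1]+172*np.sin(np.radians(a)),97]
rows=plan(pa(-79),11,12,0.38,polar=True,axis=A)
pr([[float(x) for x in r] for r in rows]); print(pa(-79))
E
```

```text
[[0.0,0.0,-0.0953,0.0003,0.0162,0.0001,0.38],[0.0,0.0,-0.0953,0.0003,0.0162,0.0001,0.38],[0.0,0.0,-0.0953,0.0003,0.0162,0.0001,0.38],[0.0,0.0,-0.0953,0.0003,0.0163,0.0001,0.38],[0.0,0.0,-0.0953,0.0004,0.0163,0.0001,0.38],[0.0,0.0,-0.0953,0.0004,0.0163,0.0001,0.38],[0.0,0.0,-0.0953,0.0004,0.0163,0.0001,0.38],[0.0,0.0,-0.0953,0.0004,0.0164,0.0001,0.38],[0.0,0.0,-0.0953,0.0004,0.0164,0.0001,0.38],[0.0,0.0,-0.0953,0.0004,0.0164,0.0001,0.38],[0.0,0.0,-0.0953,0.0004,0.0165,0.0001,0.38],[0.0,0.0,-0.0953,0.0005,0.0165,0.0001,0.38]]
[np.float64(618.8191472047657), np.float64(-51.339875552998194), 97]
```

Request:
{"api": "apply_moves", "payload": {
  "series": [
    [0, 0, -0.095, 0.0005, 0.0165, 0, 0.38],
    [0, 0, -0.095, 0.0005, 0.0165, 0, 0.38],
    [0, 0, -0.095, 0.0005, 0.0165, 0, 0.38],
    [0, 0, -0.095, 0.0005, 0.0165, 0, 0.38],
    [0, 0, -0.095, 0.0005, 0.0165, 0, 0.38],
    [0, 0, -0.095, 0.0005, 0.0165, 0, 0.38],
    [0, 0, -0.095, 0.0005, 0.0165, 0, 0.38],
    [0, 0, -0.095, 0.0005, 0.0165, 0, 0.38],
    [0, 0, -0.095, 0.0005, 0.0165, 0, 0.38],
    [0, 0, -0.095, 0.0005, 0.0165, 0, 0.38],
    [0, 0, -0.095, 0.0005, 0.0165, 0, 0.38]
  ]
}}

```text
time_s: 12.65
tcp_pos: [602.4, -52.4, 96.8]
eef_rot: [0.671, 0.741, 0.0, -0.0]
wrist_force: [-3.4, 2.1, 1.0]
gripper_width: 35.7
```

```bash
python3 -c "
from h import *
look('w14')
L=np.load('last.npz');p=L['p']
save('w14z',cv2.resize(p[0:150,170:470],None,fx=2.6,fy=2.6,interpolation=cv2.INTER_CUBIC))"
```

```text
12.65 [602.4 -52.4  96.8] r 170.7 ang -84.5 yaw 5.6 F [-3.4  2.1  1. ] 35.696313744975136
```

View pics/w14z.png

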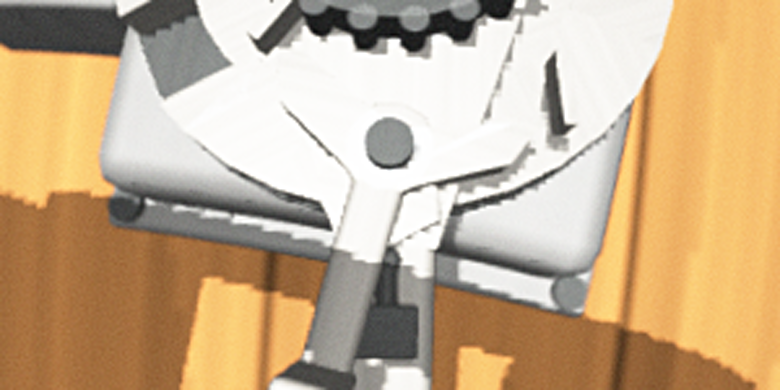

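```bash
python3 -c "
from h import *
L=np.load('last.npz');T=L['T'];p=L['p']
save('w14y',cv2.resize(p[0:60,200:290],None,fx=8,fy=8,interpolation=cv2.INTER_CUBIC))
A=[586,117.5]
for n,u,v,z in [('near out',167,97,88),('near in',230,65,88),('pin',389,142,122)]:
    q=wun(T,170+u/2.6,v/2.6,z);e=q[:2]-A;r=np.hypot(*e);a=np.degrees(np.arctan2(e[1],e[0]));print(n,q.round(1),r.round(1),a.round(1),(a-np.degrees(np.arcsin(14/r))).round(1))
"
```

```text
near out [533.3  72.4  88. ] 69.4 -139.5 -151.1
near in [548.6  81.2  88. ] 52.1 -135.9 -151.5
pin [590.6  57.4 122. ] 60.3 -85.7 -99.1
```

View pics/w14y.png

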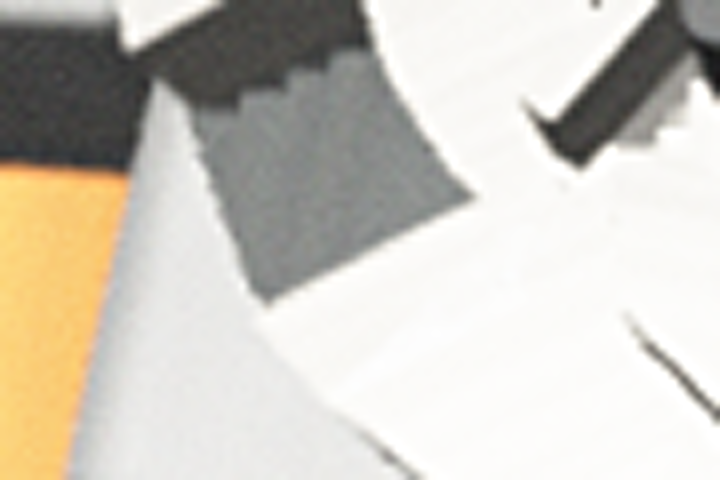

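Request:
{"api": "apply_moves", "payload": {
  "series": [
    [0, 0, 0.093, 0.001, -0.016, 0, 0.38],
    [0, 0, 0.093, 0.001, -0.016, 0, 0.38],
    [0, 0, 0.093, 0.0005, -0.016, 0, 0.38],
    [0, 0, 0.093, 0.0005, -0.016, 0, 0.38],
    [0, 0, 0.093, 0.0005, -0.016, 0, 0.38],
    [0, 0, 0.093, 0.0005, -0.016, 0, 0.38],
    [0, 0, 0.07, 0.0005, -0.011, 0, 0.38],
    [0, 0, 0, 0, 0, 0, 0.38]
  ]
}}

```text
time_s: 13.5
tcp_pos: [499.2, -30.0, 97.6]
eef_rot: [0.869, 0.494, 0.002, 0.001]
wrist_force: [1.7, -0.1, -0.7]
gripper_width: 35.2
```

```bash
python3 -c "
from h import *
look('w15')
L=np.load('last.npz');p=L['p']
save('w15z',cv2.resize(p[0:150,120:420],None,fx=2.6,fy=2.6,interpolation=cv2.INTER_CUBIC))"
```

```text
13.5 [499.2 -30.   97.6] r 171.1 ang -120.5 yaw -30.8 F [ 1.7 -0.1 -0.7] 35.20817478193864
```

View pics/w15z.png

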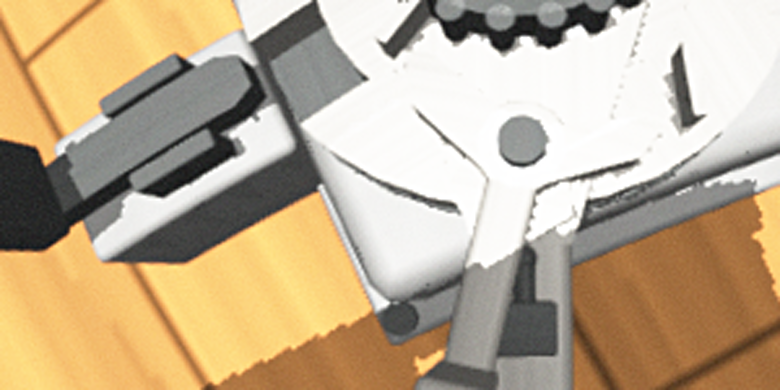

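```bash
python3 -c "
from h import *
L=np.load('last.npz');T=L['T'];p=L['p']
save('w15y',cv2.resize(p[0:105,120:270],None,fx=5.3,fy=5.3,interpolation=cv2.INTER_CUBIC))
A=[586,117.5]
for n,u,v,z in [('near out',305,122,88),('near in',368,82,88),('pin',522,140,122)]:
    q=wun(T,120+u/2.6,v/2.6,z);e=q[:2]-A;r=np.hypot(*e);a=np.degrees(np.arctan2(e[1],e[0]));print(n,q.round(1),r.round(1),a.round(1),(a-np.degrees(np.arcsin(14/r))).round(1))
"
```

```text
near out [516.1 104.1  88. ] 71.1 -169.1 -180.5
near in [534.8 104.   88. ] 53.0 -165.3 -180.6
pin [555.7  65.  122. ] 60.6 -120.0 -133.3
```

View pics/w15y.png

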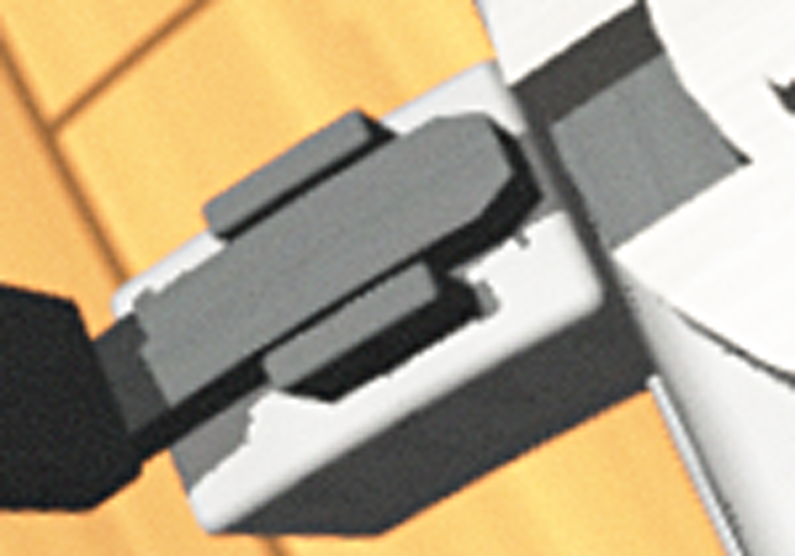

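```bash
python3 -c "
from h import *
L=np.load('last.npz');T=L['T']
A=np.array([586,117.5])
w=lambda u,v,z:wun(T,120+u/5.3,v/5.3,z)[:2]
for z in (82,86):
    a,b,c,d=w(140,295,z),w(425,125,z),w(165,403,z),w(430,252,z)
    for x,y in((a,b),(c,d)): print(np.degrees(np.arctan2(*(y-x)[::-1])))
    k=np.array([np.cos(np.radians(-6.7)),np.sin(np.radians(-6.7))]);n=np.array([-k[1],k[0]])
    print([round(float((q-A)@n),1) for q in (a,b,c,d)],[round(float((q-A)@k),1) for q in (a,b,c,d)])
"
```

```text
-8.713824639545242
-9.510817442566914
[11.8, 10.2, -4.7, -6.8] [-132.4, -85.5, -135.0, -91.8]
-8.713824639545281
-9.510817442566912
[10.0, 8.4, -6.2, -8.3] [-130.6, -84.6, -133.2, -90.7]
```

Request:
{"api": "apply_moves", "payload": {
  "series": [
    [0, 0, 0.06, 0.0005, -0.01, 0, 0.38],
    [0, 0, 0.06, 0.0005, -0.01, 0, 0.38],
    [0, 0, 0, 0, 0, 0, 0.38],
    [0, 0, 0, 0, 0, 0, 0.38]
  ]
}}

```text
time_s: 13.95
tcp_pos: [483.0, -19.3, 97.3]
eef_rot: [0.897, 0.443, 0.001, 0.001]
wrist_force: [2.6, -2.0, 2.5]
gripper_width: 35.3
```

```bash
python3 -c "
from h import *
look('w16')
L=np.load('last.npz');p=L['p']
save('w16y',cv2.resize(p[0:105,120:270],None,fx=5.3,fy=5.3,interpolation=cv2.INTER_CUBIC))"
```

```text
13.95 [483.  -19.3  97.3] r 171.2 ang -127.0 yaw -37.4 F [ 2.6 -2.   2.5] 35.2519678309656
```

View pics/w16y.png

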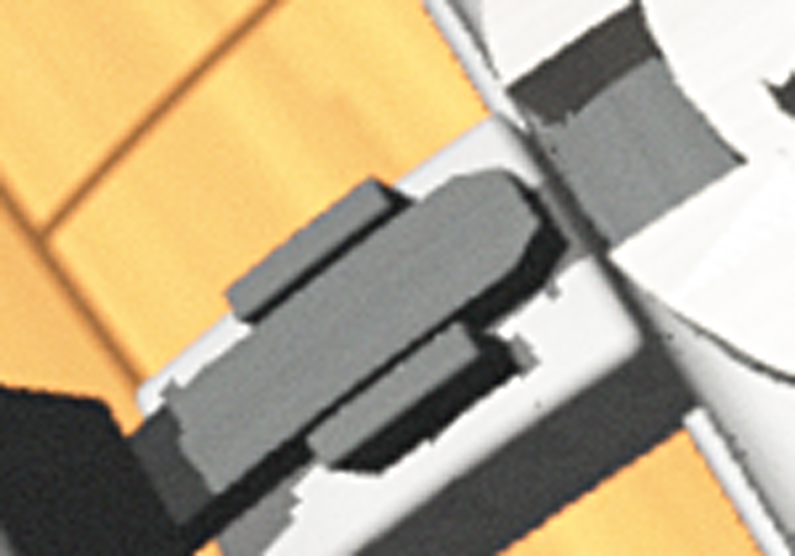

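```bash
python3 -c "
from h import *
L=np.load('last.npz');T=L['T']
A=np.array([586,117.5])
w=lambda u,v,z:wun(T,120+u/5.3,v/5.3,z)[:2]
def ang(q,o=A):
    e=q-o;return round(float(np.hypot(*e)),1),round(float(np.degrees(np.arctan2(e[1],e[0]))%360),1)
no,ni,fo,fi=w(612,247,88),w(745,160,88),w(508,92,88),w(635,3,88)
for q in(no,ni,fo,fi):print(ang(q))
print('slot',ang((no+fo)/2),ang((ni+fi)/2),'width',np.hypot(*(no-fo)))
s=(no+fo)/2-(ni+fi)/2;print('slot dir',np.degrees(np.arctan2(s[1],s[0]))%360)
for z in(84,86,88):
  a,b,c,d=w(170,405,z),w(450,185,z),w(215,492,z),w(455,322,z)
  print(z,'edges',[ang(q) for q in(a,b,c,d)],'mid',ang((a+c)/2),ang((b+d)/2),'w',np.hypot(*(a-c)),[np.degrees(np.arctan2(*(x-y)[::-1]))%360 for x,y in((a,b),(c,d))])
"
```

```text
(71.4, 183.9)
(52.4, 187.6)
(72.2, 162.6)
(53.5, 158.0)
slot (70.6, 173.2) (51.2, 172.6) width 26.533257736600845
slot dir 174.5590355375293
84 edges [(133.0, 169.5), (84.6, 167.3), (133.4, 175.8), (93.2, 178.1)] mid (133.0, 172.7) (88.5, 173.0) w 14.714818607049999 [np.float64(173.27894368168842), np.float64(170.51701123316553)]
86 edges [(132.1, 169.8), (84.2, 167.9), (132.6, 176.1), (92.8, 178.6)] mid (132.1, 173.0) (88.1, 173.5) w 14.570755869453324 [np.float64(173.2789436816884), np.float64(170.51701123316556)]
88 edges [(131.2, 170.2), (83.7, 168.4), (131.7, 176.5), (92.4, 179.0)] mid (131.3, 173.3) (87.7, 174.0) w 14.426693131856675 [np.float64(173.27894368168842), np.float64(170.51701123316556)]
```

```bash
python3 - <<'E'
from h import *
def tips(d):
    K=np.array(cam('wrist')['mtx']);C=np.array(cam('wrist')['T_tool_cam'])
    v,u=np.mgrid[0:400,0:640];x=u-K[0,2];y=v-K[1,2];r=np.hypot(x,y)+1e-9;th=r/K[0,0]
    q=np.stack([np.tan(th)*x/r*d,-np.tan(th)*y/r*d,-d],-1)@C[:3,:3].T+C[:3,3]
    for lo,hi in((-40,-16),(16,40)):
        m=(q[...,1]>lo)&(q[...,1]<hi)&(abs(q[...,0]-8)<2.5)&(q[...,2]>-60)&(q[...,2]<0)&(d>0)
        print(m.sum(),np.percentile(q[m][:,2],[50,90,99,100]) if m.any() else '')
tips(np.load('last.npz')['d'])
A=np.array([586,117.5]);k=np.radians(173)
for r in (147,):print(A+r*np.array([np.cos(k),np.sin(k)]))
E
```

```text
773 [-46.59483298 -31.88737821 -26.02197292 -25.23819624]
770 [-46.48896898 -32.09223284 -26.01929656 -25.08844757]
[440.09571571 135.41479348]
```

```bash
python3 - <<'E'
from h import *
s=sensors.get_state();p=s['tcp_pos']
rows=plan([440,135.4,180],-7,6,0.55,start=[p[0],p[1],180,-37.4])
pr([[float(x) for x in r] for r in rows])
E
```

```text
[[0.0,0.0,-0.0884,0.0161,-0.0214,-0.0,0.55],[0.0,0.0,-0.0884,0.018,-0.0198,-0.0,0.55],[0.0,0.0,-0.0884,0.0196,-0.0182,-0.0,0.55],[0.0,0.0,-0.0884,0.0212,-0.0164,-0.0,0.55],[0.0,0.0,-0.0884,0.0225,-0.0144,-0.0,0.55],[0.0,0.0,-0.0884,0.0237,-0.0124,-0.0,0.55]]
```

Request:
{"api": "apply_moves", "payload": {
  "series": [
    [0, 0, 0, 0, 0.001, 0, 0.55],
    [0, 0, 0, 0, 0, 0, 0.55],
    [0, 0, 0, 0, 0, -0.03, 0.55],
    [0, 0, 0, 0, 0, -0.04, 0.55],
    [0, 0, 0, 0, 0, -0.02, 0.55]
  ]
}}

```text
time_s: 14.5
tcp_pos: [483.4, -19.6, 189.1]
eef_rot: [0.897, 0.442, 0.001, 0.0]
wrist_force: [0.5, -0.6, 0.3]
gripper_width: 50.8
```

Request:
{"api": "apply_moves", "payload": {
  "series": [
    [0, 0, -0.0885, 0.016, -0.0215, 0, 0.55],
    [0, 0, -0.0885, 0.018, -0.02, 0, 0.55],
    [0, 0, -0.0885, 0.0195, -0.018, 0, 0.55],
    [0, 0, -0.0885, 0.021, -0.0165, 0, 0.55],
    [0, 0, -0.0885, 0.0225, -0.0145, 0, 0.55],
    [0, 0, -0.0885, 0.0235, -0.0125, 0, 0.55],
    [0, 0, 0, 0, 0, 0, 0.55],
    [0, 0, 0, 0, 0, 0, 0.55]
  ]
}}

```text
time_s: 15.3
tcp_pos: [439.0, 134.9, 185.9]
eef_rot: [0.749, 0.662, -0.001, -0.0]
wrist_force: [0.1, -1.1, -0.3]
gripper_width: 51.0
```

```bash
python3 -c "
from h import *
look('w17')"
```

```text
15.3 [439.  134.9 185.9] r 148.0 ang 173.2 yaw -7.1 F [ 0.1 -1.1 -0.3] 51.01764122392552
```

View pics/w17.png

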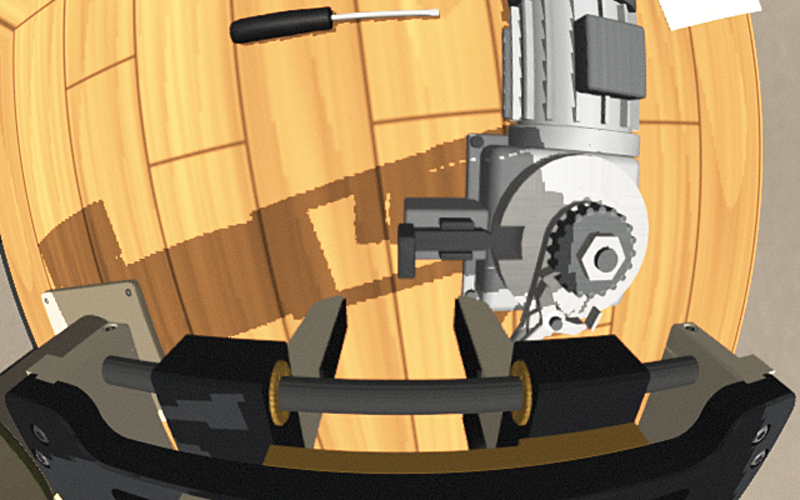

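Request:
{"api": "apply_moves", "payload": {
  "series": [
    [0, 0, 0, 0, 0, 0.035, 0.55],
    [0, 0, 0, 0, 0, 0.035, 0.55],
    [0, 0, 0, 0, 0, 0.02, 0.55],
    [0, 0, 0, 0, 0, 0.015, 0.55],
    [0, 0, 0, 0, 0, 0, 0.55]
  ]
}}

```text
time_s: 15.85
tcp_pos: [437.6, 133.3, 78.6]
eef_rot: [0.75, 0.661, -0.002, -0.001]
wrist_force: [-0.6, -1.0, -0.1]
gripper_width: 51.0
```

```bash
python3 -c "
from h import *
look('w18')"
```

```text
15.85 [437.6 133.3  78.6] r 149.3 ang 173.9 yaw -7.2 F [-0.6 -1.  -0.1] 50.97546522531195
```

View pics/w18.png

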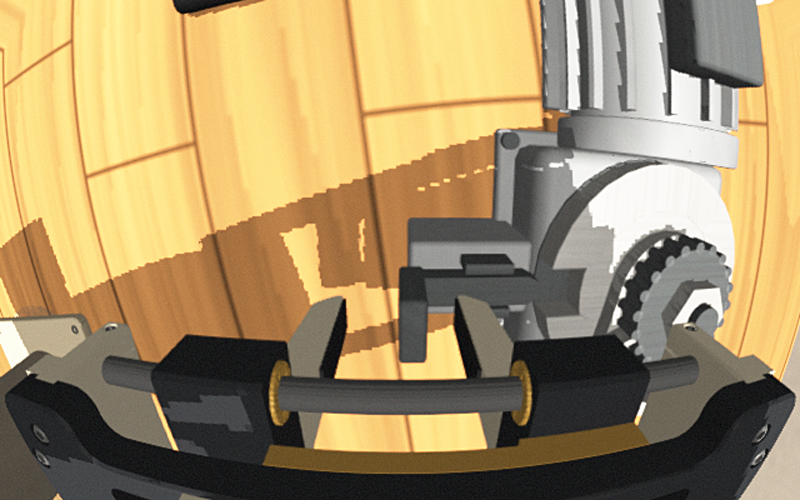

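Request:
{"api": "apply_moves", "payload": {
  "series": [
    [0, 0, 0, 0, 0, 0, 0.3],
    [0, 0, 0, 0, 0, 0, 0.3],
    [0, 0, 0, 0, 0.006, 0, 0.3],
    [0, 0, 0, 0, 0.006, 0, 0.3],
    [0, 0, 0, 0, 0.006, 0, 0.3],
    [0, 0, 0, 0, 0.006, 0, 0.3],
    [0, 0, 0, 0, 0.004, 0, 0.3]
  ]
}}

```text
time_s: 16.6
tcp_pos: [467.8, 131.3, 81.3]
eef_rot: [0.75, 0.662, -0.0, -0.0]
wrist_force: [-2.7, 1.1, 2.2]
gripper_width: 27.7
```

```bash
python3 -c "
from h import *
look('w19')"
```

```text
16.6 [467.8 131.3  81.3] r 119.0 ang 173.3 yaw -7.1 F [-2.7  1.1  2.2] 27.699375157145575
```

View pics/w19.png

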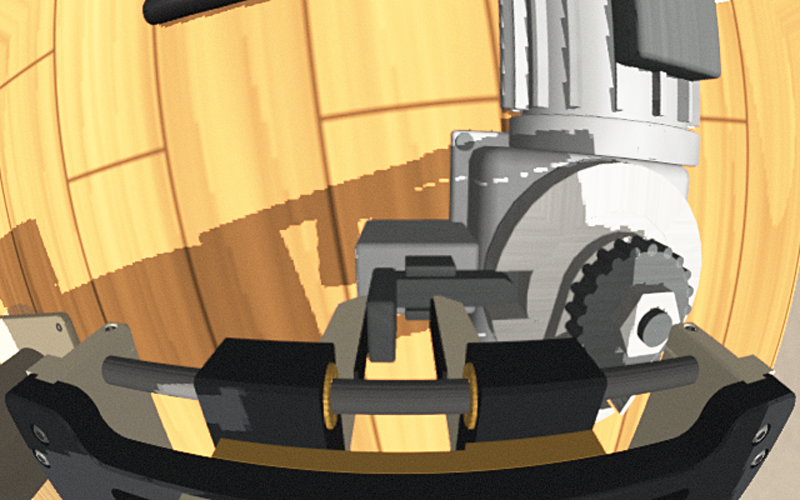

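Request:
{"api": "apply_moves", "payload": {
  "series": [
    [0, 0, 0, 0, 0.002, 0, 0.3],
    [0, 0, 0, 0, 0.002, 0, 0.3],
    [0, 0, 0, 0, 0, 0, 0.3]
  ]
}}

```text
time_s: 16.95
tcp_pos: [471.4, 130.7, 81.2]
eef_rot: [0.75, 0.662, 0.0, 0.0]
wrist_force: [0.2, -0.0, -0.4]
gripper_width: 28.0
```

Request:
{"api": "apply_moves", "payload": {
  "series": [
    [0, 0, 0, 0, 0.0015, 0, 0.3],
    [0, 0, 0, 0, 0.0015, 0, 0.3]
  ]
}}

```text
time_s: 17.15
tcp_pos: [472.1, 130.7, 81.0]
eef_rot: [0.749, 0.662, -0.002, -0.002]
wrist_force: [-16.3, 1.7, 11.3]
gripper_width: 28.3
```

Request:
{"api": "apply_moves", "payload": {
  "series": [
    [0, 0, 0, 0, 0, 0, 0.3],
    [0, 0, 0, 0, -0.007, 0, 0.4],
    [0, 0, 0, 0, 0, 0, 0.45],
    [0, 0, 0, 0, 0, -0.03, 0.45],
    [0, 0, 0, 0, 0, -0.04, 0.45],
    [0, 0, 0, 0, 0, -0.04, 0.45],
    [0, 0, 0, 0, -0.02, -0.04, 0.45],
    [0, 0, 0, 0, -0.02, -0.02, 0.45],
    [0, 0, 0, 0, 0, 0, 0.45]
  ]
}}

```text
time_s: 18.05
tcp_pos: [428.7, 136.9, 255.9]
eef_rot: [0.749, 0.662, 0.003, 0.002]
wrist_force: [1.3, 0.7, 0.5]
gripper_width: 41.9
```

```bash
python3 -c "
from h import *
look('w20')
L=np.load('last.npz');p=L['p'];np.save('w20.npy',p)
save('w20z',cv2.resize(p[120:290,280:540],None,fx=3,fy=3,interpolation=cv2.INTER_CUBIC))"
```

```text
18.05 [428.7 136.9 255.9] r 158.5 ang 173.0 yaw -7.1 F [1.3 0.7 0.5] 41.872491354160836
```

View pics/w20.png

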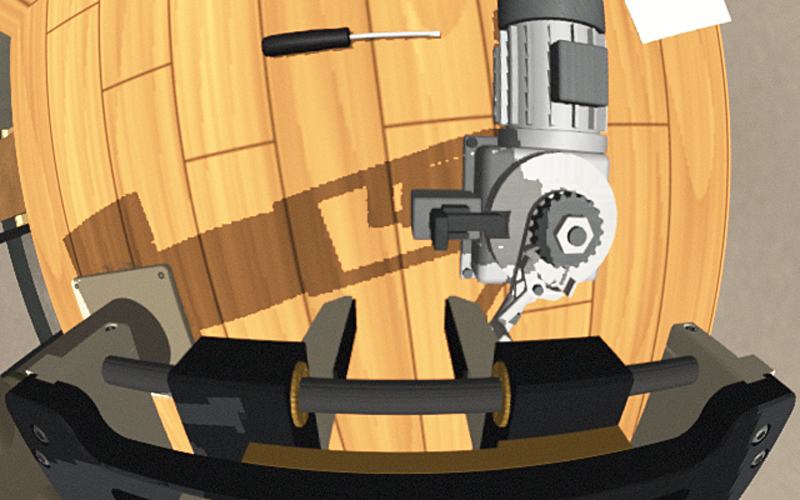

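View pics/w20z.png

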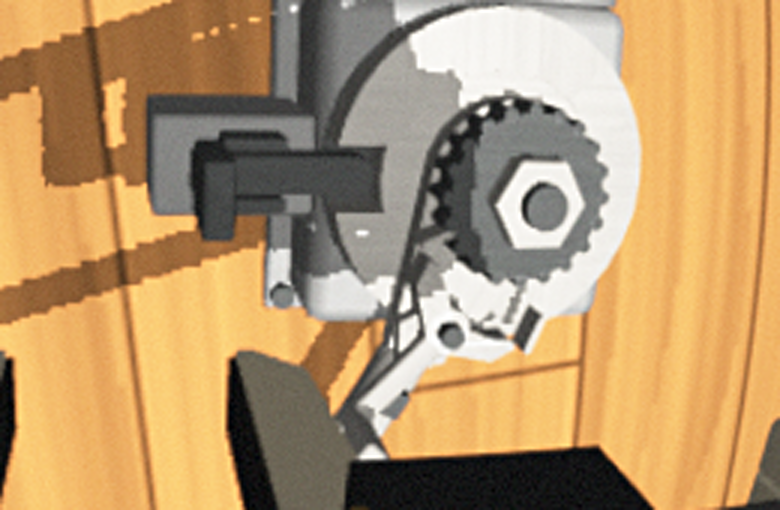

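```bash
python3 -c "
from h import *
L=np.load('last.npz');T=L['T'];d=L['d']
K=np.array(cam('wrist')['mtx'])
v,u=np.mgrid[0:400,0:640];x=u-K[0,2];y=v-K[1,2];r=np.hypot(x,y)+1e-9;th=r/K[0,0]
q=np.stack([np.tan(th)*x/r*d,-np.tan(th)*y/r*d,-d],-1)@T[:3,:3].T+T[:3,3]
m=np.zeros((400,640),bool);m[160:205,340:365]=1
m&=(q[...,2]>122)&(q[...,2]<136)
P=q[m];e=P[:,:2]-[586,117.5];k=np.radians(173)
print(m.sum(),np.percentile(e@[np.cos(k),np.sin(k)],[2,50,98]),np.percentile(e@[-np.sin(k),np.cos(k)],[2,50,98]),P[:,2].mean())
m=np.zeros((400,640),bool);m[120:290,280:540]=1
m&=(q[...,2]>134)&(q[...,2]<142)
P=q[m];print('hex',m.sum(),np.median(P,0))
"
```

```text
330 [117.69286287 123.8344316  129.40350092] [-15.3672164   -1.83433457  13.69926584] 129.92491602885423
hex 328 [583.72850208 118.88431177 138.64058004]
```

Request:
{"api": "apply_moves", "payload": {
  "series": [
    [0, 0, 0, 0.04, -0.03, -0.02, 0.45],
    [0, 0, 0, 0.045, -0.03, 0, 0.45],
    [0, 0, 0, 0.045, -0.02, 0, 0.45],
    [0, 0, 0, 0.045, 0, 0, 0.45],
    [0, 0, 0, 0.045, 0, 0, 0.45],
    [0, 0, 0, 0.045, 0, 0, 0.45],
    [0, 0, 0, 0, 0, 0, 0.45]
  ]
}}

```text
time_s: 18.8
tcp_pos: [383.7, 405.8, 264.6]
eef_rot: [0.748, 0.663, -0.003, -0.0]
wrist_force: [0.6, -0.6, -0.5]
gripper_width: 42.0
```

```bash
python3 -c "
from h import *
p,d=imaging.capture('top');save('top9',p);save('top9z',cv2.resize(p[130:230,220:350],None,fx=6,fy=6,interpolation=cv2.INTER_CUBIC))
p,d=imaging.capture('scene');save('scene9',cv2.resize(p[140:240,300:430],None,fx=6,fy=6,interpolation=cv2.INTER_CUBIC))
"
```

```text
(no output)
```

View pics/top9z.png

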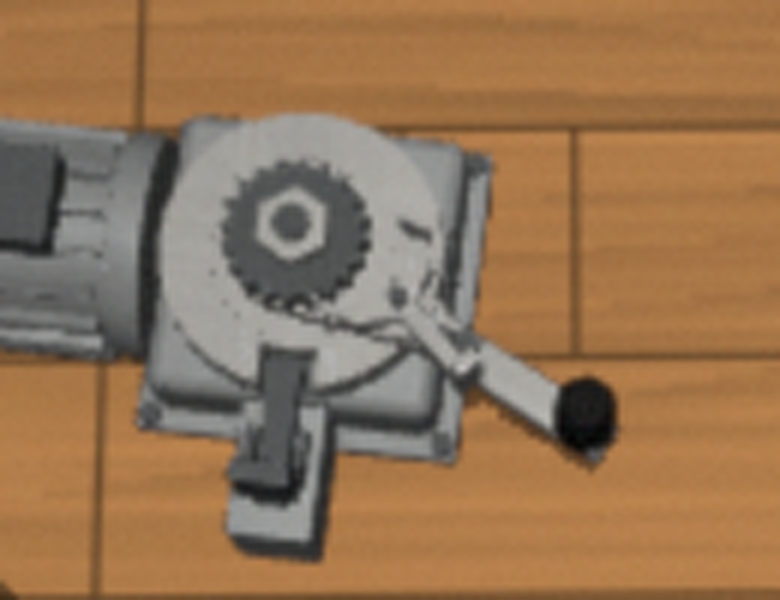

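View pics/top9.png

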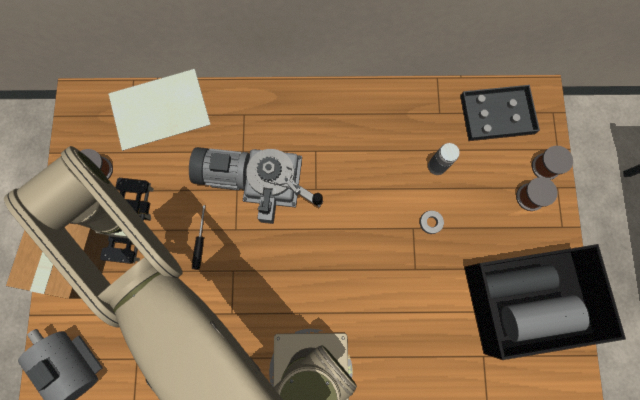

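View pics/scene9.png

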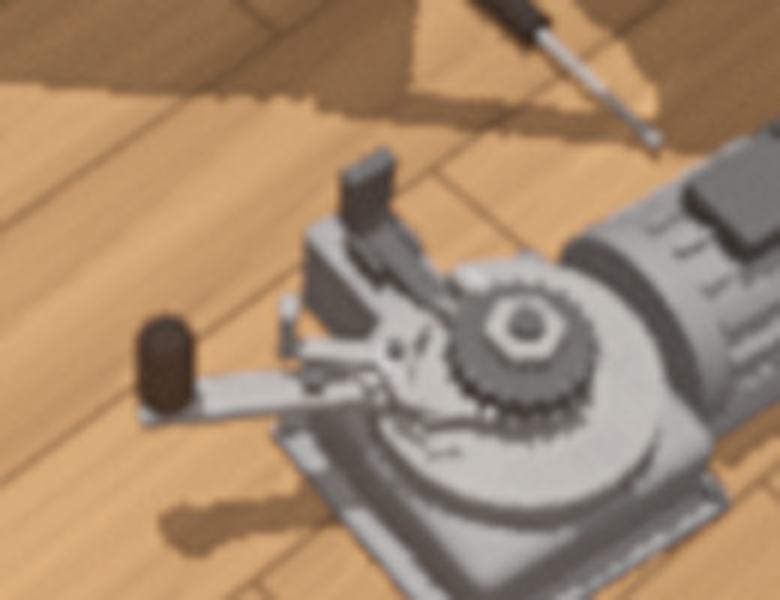

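The key tab measures 123.5 mm from the axis (123 mm is home). The pawl tab is on the clockwise side of the arm, and the loose objects haven't moved. I'm handing the job in.

```bash
python3 -c "
from rig import ticket
print(ticket.hand_in())"
```

```text
the job is handed in; nothing more can be done
None
```

The ring nut is tightened and locked, and the job was handed in at about 19 s of the 72 s allowed; no verdict came back.

**What I did:**
- I flipped the pawl lever to the clockwise side. The first pass went over the tab, because the finger tips sit about 25 mm behind the TCP; lowering the tool fixed it.
- I then turned the nut with two clockwise strokes on the handle knob, and pushed the key into the slot until it met its stop at about 16 N.

**Last checks:**
- **Slot and key:** before pushing, the slot was at about 172.9° and the key at about 173°. Afterwards the key tab was about 123.5 mm from the nut's axis, where 123 mm is fully home, and its tip shows in the slot.
- **Pawl:** the lever is still on the tightening side in the final pictures.
- **Loose items:** the bearing, spray can and screwdriver look unmoved.
- **Robot:** the arm is clear of everything.

**One thing went wrong:** on the first return stroke I ran past the handle's end stop. The wrist force reached at least 86 N (limit 120) and the fingers were forced open. The contact looked to be finger against knob, not the gripper's body, but I had no separate reading for the 40 N body limit.

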